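# Make up the amplifier and power-supply part kits

## Task

Make up two part kits from the stock on the bench. The amplifier kit, in the longer tray with three compartments, gets the long heat sink (in the long compartment), the large capacitor and the copper choke; the power-supply kit, in the shorter tray with two compartments, gets the transformer and the small capacitor. Give each part a compartment of its own, upright and flat on the tray's floor, set down rather than dropped and never knocked over, and leave the short heat sink, the solder reel and the screwdriver where they are.

Things in the scene. Friction and masses are not known exactly. Their poses are not given: they have to be found in the camera images.
- tray3: longer kit tray, THREE compartments in a row along its x: grey plastic, fixed, 260 (x) by 78 mm (y); floor 4 mm thick, wall tops 12 mm above the bench. Origin: centre of underside. Compartments are 70 mm wide about y = 0: long one, nearest the robot, x -126 to -22 mm; square ones x -18 to 52 and 56 to 126 mm. x points away from the robot within 0.25 rad. On the robot's left or right.
- tray2: shorter kit tray, TWO compartments: grey plastic, fixed, 152 (its x) by 78 mm (its y); floor 4 mm thick, wall tops 12 mm above the bench. Origin: centre of its underside. Compartments 70 by 70 mm, centred at x = -37 and +37 mm, y = 0. x points away from the robot within 0.25 rad. On the other side from the longer tray.
- sink_long: Loose. Origin: centre of its underside; z up. Long finned aluminium heat sink, a block 84 mm (its x, along the fins) by 36 mm (its y) by 42 mm high, 110 to 210 g. It fits only the long compartment, lengthwise. The outer fins are solid to grip across y.
- cap_large: Loose. Origin: centre of its underside; z up. Large can capacitor, an upright cylinder 36 mm in diameter and 72 mm high, plastic sleeve, aluminium top with a cross; 60 to 120 g.
- choke: Loose. Origin: centre of its underside; z up. Choke: a copper-wound ring standing upright on a small flat foot. Ring 44 mm across in its x, 17 mm thick in its y (18 mm to grip), top at 48 mm, ring centre 26 mm above the underside; foot 44 mm (x) by 24 mm (y) by 6 mm. Grip the ring across y. 50 to 90 g.
- transformer: Loose. Origin: centre of its underside; z up. Small mains transformer: laminated steel core 50 mm (its x) by 26 mm (y) by 44 mm high, with a wrapped coil through its middle, 34 mm (x) by 42 mm (y), from 4 to 40 mm above the underside. Grip the coil across y, 42 mm. 210 to 390 g.
- cap_small: Loose. Origin: centre of its underside; z up. Small can capacitor, an upright cylinder 28 mm in diameter and 42 mm high, same sleeve and aluminium top as the large one; 28 to 52 g.
- sink_short: Loose. Origin: centre of its underside; z up. Short finned aluminium heat sink, 44 mm (its x) by 36 mm (y) by 42 mm high: a spare, which belongs to neither kit and stays where it is.
- solder_reel: bystander: a loose metal solder reel standing on its flange, 60 mm in diameter, 50 mm high, beyond the stock. Origin: centre of its underside.
- screwdriver: bystander: a loose screwdriver lying on the bench beyond the stock, 200 mm long along its x (handle to -x), about 26 mm high. Origin: underside, about the middle of its length.

How it is judged:
At the end, for the whole second after the job is handed in: Each named part has its centre between the walls of its own compartment of its kit's tray (long heat sink in the long one), underside within 4 mm of the floor, upright within 0.12 rad, released, at rest (0.02 m/s, 0.3 rad/s); short heat sink, reel and screwdriver within 30 mm of their start (x of sink_long in the frame of tray3 between -0.126 and -0.022 m and y of sink_long in the frame of tray3 between -0.035 and 0.035 m and z of sink_long in the frame of tray3 between 0 and 0.008 m and angle between sink_long's own z axis and vertical below 0.12 rad and (((x of cap_large in the frame of tray3 between -0.018 and 0.052 m and y of cap_large in the frame of tray3 between -0.035 and 0.035 m and z of cap_large in the frame of tray3 between 0 and 0.008 m and angle between cap_large's own z axis and vertical below 0.12 rad) and (x of choke in the frame of tray3 between 0.056 and 0.126 m and y of choke in the frame of tray3 between -0.035 and 0.035 m and z of choke in the frame of tray3 between 0 and 0.008 m and angle between choke's own z axis and vertical below 0.12 rad)) or ((x of cap_large in the frame of tray3 between 0.056 and 0.126 m and y of cap_large in the frame of tray3 between -0.035 and 0.035 m and z of cap_large in the frame of tray3 between 0 and 0.008 m and angle between cap_large's own z axis and vertical below 0.12 rad) and (x of choke in the frame of tray3 between -0.018 and 0.052 m and y of choke in the frame of tray3 between -0.035 and 0.035 m and z of choke in the frame of tray3 between 0 and 0.008 m and angle between choke's own z axis and vertical below 0.12 rad))) and (((x of transformer in the frame of tray2 between -0.072 and -0.002 m and y of transformer in the frame of tray2 between -0.035 and 0.035 m and z of transformer in the frame of tray2 between 0 and 0.008 m and angle between transformer's own z axis and vertical below 0.12 rad) and (x of cap_small in the frame of tray2 between 0.002 and 0.072 m and y of cap_small in the frame of tray2 between -0.035 and 0.035 m and z of cap_small in the frame of tray2 between 0 and 0.008 m and angle between cap_small's own z axis and vertical below 0.12 rad)) or ((x of transformer in the frame of tray2 between 0.002 and 0.072 m and y of transformer in the frame of tray2 between -0.035 and 0.035 m and z of transformer in the frame of tray2 between 0 and 0.008 m and angle between transformer's own z axis and vertical below 0.12 rad) and (x of cap_small in the frame of tray2 between -0.072 and -0.002 m and y of cap_small in the frame of tray2 between -0.035 and 0.035 m and z of cap_small in the frame of tray2 between 0 and 0.008 m and angle between cap_small's own z axis and vertical below 0.12 rad))) and linear speed of each of sink_long, cap_large, choke, transformer, cap_small below 0.02 m/s and angular speed of each of sink_long, cap_large, choke, transformer, cap_small below 0.3 rad/s and distance of each of sink_short, solder_reel, screwdriver from where it was at the start of the episode below 0.03 m); the robot touches nothing.
It fails at once if the short heat sink, the solder reel or the screwdriver is moved more than 30 mm from its place (distance of any of sink_short, solder_reel, screwdriver from where it was at the start of the episode above 0.03 m).
It fails at once if a kit part is knocked or laid over (more than 45 degrees) (angle between any of sink_long, cap_large, choke, transformer, cap_small's own z axis and vertical above 0.785 rad).
It fails at once if a kit part is dropped or thrown (faster than 0.8 m/s while the fingers do not touch it) ((linear speed of sink_long above 0.8 m/s and contact force between the fingers and sink_long below 0.01 N) or (linear speed of cap_large above 0.8 m/s and contact force between the fingers and cap_large below 0.01 N) or (linear speed of choke above 0.8 m/s and contact force between the fingers and choke below 0.01 N) or (linear speed of transformer above 0.8 m/s and contact force between the fingers and transformer below 0.01 N) or (linear speed of cap_small above 0.8 m/s and contact force between the fingers and cap_small below 0.01 N)).
It also fails if it takes over 144 s, if anything falls off the work surface, if the arm or the gripper's body presses on something with over 40 N, if the wrist force passes 120 N, or if a joint passes its speed limit or range.

## Robot

A 6-joint arm with a two-finger parallel gripper is mounted at the origin on the work surface. World frame = base frame: x ahead of the robot, y to its left, z up, the work surface at z = 0. Lengths are in m, angles in rad, forces in N, time in s.
With the tool pointing down it reaches from about 0.3 to 0.875 m from the base axis. Payload 6.4 kg.
Tool frame: the origin (TCP) lies midway between the tips of the shut fingers; the grasp point (between the pads) lies 19 mm behind it; y points along the fingers, x is the direction in which the jaws open and shut, and the axes are right-handed (so a half turn about y gives the same grasp; the last joint's range is limited). The gripper opens to 85 mm and grips with 20 to 120 N. Pads are 22 mm wide; open, the fingers measure 114 mm over their backs; the gripper's body (76 mm by 85 mm) begins 54 mm behind the grasp point. The pads swing forward as they close: fully open they stand 13 mm farther back than shut.
Start: joints at [1.008, 0.181, 1.607, -0, 1.354, -0.206], TCP at [0.201, 0.539, 0.195] pointing down, gripper open.
Joint ranges: [-2.99, 2.99], [-0.89, 2.07], [0.3, 2.58], [-1.14, 4.28], [0, 2.63], [-3.12, 3.12]. Speed limits (rad/s): [2.57, 2.57, 3.01, 3.14, 3.14, 3.14].

## Interface

Orientations are given as a unit quaternion [w, x, y, z].
In Python, from bench import ctrl gives the robot as it stands.
- The arm moves only by the tool step_arm, never from a script. Its argument "commands" is a list of rows, each a list of 7 numbers: the turn, a rotation vector about the tool's x, y, z in units of 6 degrees (1.0 is 6 degrees), then the shift along the tool's x, y, z in units of 30 mm (1.0 is 30 mm), then the opening, from 0 (shut) to 1 (fully open). A call has 1 to 10 rows; each row shifts and turns the commanded pose from where the row before left it, along the tool's axes as they then stand; what a row does not reach is not made up. A row lasts 1/10 s, in which the tool goes at most 50 mm and 8.59 degrees, less where a joint would pass 70% of its speed; a pose out of reach is approached as far as the arm can. A call with a number of a shift or a turn outside -1 to 1 is refused whole. A call with a gripper value outside its range is refused whole. The fingers move at their own pace and stop on an object; the grip force is fixed at half the most. Time passes only in rows, so rows that do not move let the fingers close. It gives the time, the measured TCP pose, the force and the opening at its end, in the units of the state.
- ctrl.get_obs(): the state, without advancing time (a new reading comes with each control period).
- ctrl.camera(name): name is "scene" or "top" or "wrist"; returns (picture, depth): 420x560x3 uint8, blue, green, red; 420x560 float32, m along the optical axis (not along the pixel's ray), 0 where there is no reading.
- ctrl.get_calibration(name): a dict with "intrinsics" (3x3 intrinsics, pixels), "R" (3x3) and "t" (3): a world point X has camera coordinates R X + t. Camera axes: x right, y down, z forward; pixel columns grow to the right and rows downward; lengths in m; the calibration is good to about 2 mm. A picture is of the moment at which its call begins: read the wrist's pose just before it. get_calibration takes no time and is no camera call; for the wrist camera it gives the pose at the moment of the call.
- ctrl.hand_in(): hands the job in, once; it reports no verdict.
Trained networks look in the newest picture that a camera, given by its name, has taken for a name from the list of things; names that differ only in an ending like _2 or _b are one class to them, and where a whole thing is asked for, a point or a joint stands for the part that bears it (a point fixed in the world has none). Each returns a list of dicts, best first, with "p" (0 to 1); they miss things now and then, are a little off and sometimes report something else, mostly with a low value. They report only what shows in the picture. A call takes as long as a camera call.
- ctrl.boxes_of(thing, camera): "point" ([x, y, z] in m, in the coordinates of the camera as it stood for that picture, good to about 4 mm: the middle of the surface that is visible of it).
- ctrl.silhouettes(thing, camera): "pixels" (420x560 bool, what is visible of it).
The state is a dict: "time_s": time; "q": joint angles; "dq": joint speeds; "joint_efforts": joint torques, N m; "eef_pos": TCP position; "eef_rot": TCP orientation; "wrist_force": force on the tool from outside, world axes, zero at the start; "torque": the same for the moment, N m; "opening": opening from 0.0 (shut) to 1.0 (fully open).
Only numpy, scipy, OpenCV 4.12 (cv2) and the standard library are available. Lean on these libraries where they do the work, as an engineer would, in place of code of your own. Each camera call takes 0.05 s, during which the arm holds its last target.

## Working session

There is one attempt and no reset: what is moved stays moved. The work goes in short steps, Python scripts to look and compute and a tool call to move; the robot and the scene stay as the last step left them, time stands still between calls to the robot, and variables do not carry over. Pictures are saved under pics/ and viewed, and the job is handed in when it is done.

Besides the shell and the picture viewer there is one more tool, called after "Call:" in YAML: its name, and indented under it one key for each argument. step_arm: Moves the arm, as the interface text tells. Its arguments: {"type":"object","properties":{"commands":{"type":"array"}},"required":["commands"]}

```bash
ls; mkdir -p pics; python3 - <<'E'
from bench import ctrl
import cv2,numpy as np
print(ctrl.get_obs())
for n in ["scene","top"]:
    p,d=ctrl.camera(n); cv2.imwrite(f"pics/{n}0.png",p); np.savez(f"{n}0.npz",p=p,d=d)
    c=ctrl.get_calibration(n); print(n,c)
print(ctrl.get_calibration("wrist"))
E
```

```text
pics
{'time_s': 0.0, 'q': array([ 1.00772562e+00,  1.81518650e-01,  1.60799815e+00,  4.06893882e-05,
        1.35379167e+00, -2.06305784e-01]), 'dq': array([ 7.57318974e-04,  8.80171876e-04, -2.30838017e-03,  4.50095516e-04,
       -1.15775915e-03, -2.78415419e-05]), 'joint_efforts': array([ 9.26496205e-05, -4.44890893e+01, -3.51326752e+01, -2.44264838e-04,
        9.47389053e-03,  7.31727425e-06]), 'eef_pos': array([0.20046109, 0.5382838 , 0.19420156]), 'eef_rot': array([-0.58056283,  0.58101022,  0.40278027, -0.40390838]), 'wrist_force': array([-0.18977712,  0.71703759, -0.30489857]), 'torque': array([ 0.02007651, -0.03906616, -0.01603737]), 'opening': 1.0020602427277825}
scene {'intrinsics': array([[406.68600379,   0.        , 279.50803229],
       [  0.        , 406.68600379, 217.02918553],
       [  0.        ,   0.        ,   1.        ]]), 'R': array([[ 0.76253264,  0.64687412, -0.00989197],
       [ 0.3555437 , -0.43178965, -0.82894293],
       [-0.54049298,  0.62857901, -0.55924572]]), 't': array([-0.48348008, -0.1924756 ,  1.23807001])}
top {'intrinsics': array([[429.84372095,   0.        , 275.16801301],
       [  0.        , 429.84372095, 213.39594589],
       [  0.        ,   0.        ,   1.        ]]), 'R': array([[ 0.01183362, -0.99987657,  0.0103347 ],
       [-0.99814366, -0.01242936, -0.05962163],
       [ 0.05974272, -0.00960998, -0.99816755]]), 't': array([-0.00749311,  0.62837323,  1.18994675])}
{'intrinsics': array([[294.05502097,   0.        , 279.52090219],
       [  0.        , 294.05502097, 209.75433681],
       [  0.        ,   0.        ,   1.        ]]), 'R': array([[ 0.34875541,  0.93720998, -0.00266769],
       [ 0.8925997 , -0.33128455,  0.3058044 ],
       [ 0.28571917, -0.10903212, -0.95209062]]), 't': array([-0.57330193, -0.040734  ,  0.38036889])}
```

View pics/top0.png

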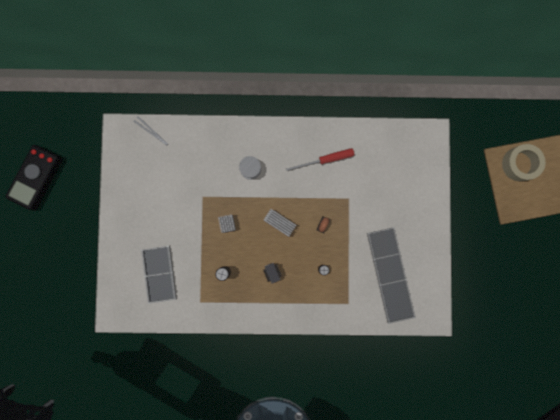

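View pics/scene0.png

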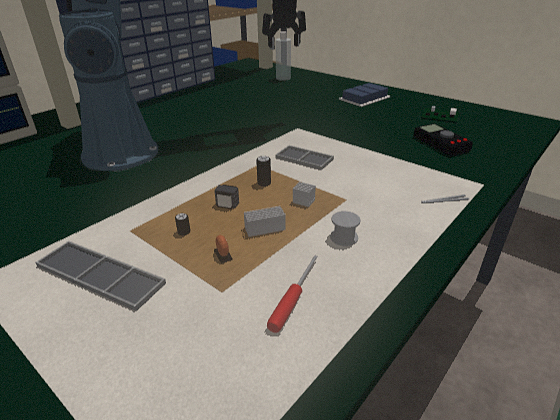

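The top view shows tray2 at the left (160,274), tray3 at the right (390,275), and between them the large cap (223,273), transformer (273,272), small cap (324,270), short sink (228,223), long sink (281,222) and choke (323,224). The reel is at (251,168) and the screwdriver at (322,159), both beyond the stock.

```bash
cat > h.py <<'E'
from bench import ctrl
import cv2,numpy as np
H=dict(sink_long=.042,cap_large=.072,choke=.048,transformer=.044,cap_small=.042,sink_short=.042,solder_reel=.05,screwdriver=.026,tray3=.012,tray2=.012)
def cloud(d,c):
    K=c["intrinsics"];v,u=np.indices(d.shape)
    P=np.stack([(u-K[0,2])/K[0,0]*d,(v-K[1,2])/K[1,1]*d,d],-1)
    return (P-c["t"])@c["R"]
def toplane(uv,c,z):
    K=c["intrinsics"];uv=np.asarray(uv,float).reshape(-1,2)
    r=np.c_[(uv[:,0]-K[0,2])/K[0,0],(uv[:,1]-K[1,2])/K[1,1],np.ones(len(uv))]@c["R"]
    o=-c["R"].T@c["t"]; s=(z-o[2])/r[:,2]
    return o+r*s[:,None]
def rect(XY):
    (c,s,a)=cv2.minAreaRect(np.asarray(XY,np.float32)[:,None,:2]); a=np.radians(a)
    if s[0]<s[1]: s=s[::-1];a+=np.pi/2
    a=(a+np.pi/2)%np.pi-np.pi/2
    return np.round(c,4),np.round(s,4),round(a,3)
def look(cam,names,save=None,zs=None):
    p,d=ctrl.camera(cam);c=ctrl.get_calibration(cam);W=cloud(d,c)
    if save: cv2.imwrite(save,p)
    for n in names:
        S=ctrl.silhouettes(n,cam)
        for s in S[:2]:
            m=s["pixels"]&(d>0)
            if m.sum()<5: continue
            w=W[m]; z=w[:,2]
            zt=np.percentile(z,95); t=w[np.abs(z-H[n])<.006]
            print(n,"p",round(s["p"],2),"n",m.sum(),"z95",round(zt,4),"med",np.round(np.median(w,0),4),"| all",*rect(w),"| top",len(t),*(rect(t) if len(t)>4 else ()), np.round(t.mean(0),4) if len(t) else "")
    return p,d,c,W
E
python3 - <<'E'
from h import *
look("top",list(H))
E
```

```text
sink_long p 0.67 n 349 z95 0.044 med [ 0.6034 -0.0139  0.0201] | all [ 0.6028 -0.0124] [0.0821 0.035 ] 1.004 | top 132 [ 0.6025 -0.0129] [0.0788 0.035 ] 1.004 [ 0.6019 -0.0138  0.0416]
cap_large p 0.44 n 162 z95 0.0753 med [0.4646 0.1386 0.0717] | all [0.4635 0.1401] [0.0338 0.033 ] -1.238 | top 134 [0.462  0.1404] [0.0325 0.032 ] -1.504 [0.4629 0.1403 0.0722]
choke p 0.47 n 135 z95 0.0487 med [ 0.6019 -0.1333  0.0381] | all [ 0.6004 -0.138 ] [0.0463 0.0271] -0.407 | top 47 [ 0.5987 -0.1358] [0.0296 0.015 ] -0.515 [ 0.5997 -0.1354  0.0458]
transformer p 0.84 n 249 z95 0.0469 med [0.4639 0.0071 0.0427] | all [0.4643 0.0065] [0.0488 0.042 ] 0.428 | top 232 [0.464  0.0068] [0.0483 0.0417] 0.393 [0.4642 0.0071 0.043 ]
cap_small p 0.39 n 85 z95 0.0452 med [ 0.4742 -0.1326  0.042 ] | all [ 0.4745 -0.134 ] [0.0249 0.0249] 1.496 | top 73 [ 0.4743 -0.1345] [0.0251 0.0234] 0.794 [ 0.4743 -0.1346  0.0421]
sink_short p 0.78 n 222 z95 0.0435 med [0.5973 0.1334 0.0309] | all [0.5989 0.1347] [0.0444 0.0366] 0.229 | top 91 [0.598  0.1347] [0.0426 0.0365] 0.235 [0.5973 0.1338 0.0408]
solder_reel p 0.
[... 360 characters left out ...]
4 n 1592 z95 0.0127 med [0.4545 0.3271 0.0043] | all [0.4548 0.328 ] [0.1552 0.0847] 0.153 | top 488 [0.4544 0.3254] [0.1517 0.0798] 0.153 [0.4551 0.3252 0.0097]
tray3 p 0.58 n 2718 z95 0.0129 med [ 0.4586 -0.3297  0.0044] | all [ 0.4582 -0.3312] [0.2653 0.0851] 0.229 | top 873 [ 0.4598 -0.3291] [0.2601 0.0817] 0.227 [ 0.4622 -0.3275  0.0097]
tray2 p 0.94 n 1592 z95 0.0127 med [0.4545 0.3271 0.0043] | all [0.4548 0.328 ] [0.1552 0.0847] 0.153 | top 488 [0.4544 0.3254] [0.1517 0.0798] 0.153 [0.4551 0.3252 0.0097]
tray2 p 0.58 n 2718 z95 0.0129 med [ 0.4586 -0.3297  0.0044] | all [ 0.4582 -0.3312] [0.2653 0.0851] 0.229 | top 873 [ 0.4598 -0.3291] [0.2601 0.0817] 0.227 [ 0.4622 -0.3275  0.0097]
```

```bash
cat >> h.py <<'E'
from scipy.spatial.transform import Rotation as Ro
def plan(x,y,z,jaw):
    o=ctrl.get_obs(); w,a,b,c=o["eef_rot"]; R=Ro.from_quat([a,b,c,w]); p=np.array(o["eef_pos"])
    M=R.as_matrix(); cur=np.arctan2(M[1,0],M[0,0])
    print("t",round(o["time_s"],2),"pos",np.round(p,4),"jaw",round(cur,3),"yaxis",np.round(M[:,1],3),"q",np.round(o["q"],2),"open",round(o["opening"],3),"F",np.round(o["wrist_force"],1))
    best=None
    for k in (-1,0,1,2):
        j=jaw+k*np.pi
        X=np.array([np.cos(j),np.sin(j),0]);Y=np.array([0,0,-1.]);T=np.c_[X,Y,np.cross(X,Y)]
        rv=(R.inv()*Ro.from_matrix(T)).as_rotvec()
        if best is None or np.linalg.norm(rv)<np.linalg.norm(best[0]): best=(rv,T)
    rv,T=best; d=np.array([x,y,z])-p
    print(" turn units",np.round(np.degrees(rv)/6,3)," shift units AFTER turn",np.round(T.T@d/.03,3)," shift now",np.round(M.T@d/.03,3))
E
python3 - <<'E'
from h import *
plan(.6025,-.013,.20,1.004+np.pi/2)
E
```

```text
t 0.65 pos [0.2008 0.5388 0.1951] jaw 1.214 yaxis [ 0.  0. -1.] q [ 1.01  0.18  1.61 -0.    1.35 -0.21] open 1.003 F [ 0.  -0.1  0.1]
 turn units [  0.    -12.995   0.   ]  shift units AFTER turn [-21.171  -0.164   8.328]  shift now [-12.558  -0.164 -18.97 ]
```

Call:
step_arm:
  commands:
    - [0, 0, 0, -0.661, 0, -1, 1]
    - [0, 0, 0, -0.661, 0, -1, 1]
    - [0, 0, 0, -0.661, 0, -1, 1]
    - [0, 0, 0, -0.661, 0, -1, 1]
    - [0, 0, 0, -0.661, 0, -1, 1]
    - [0, 0, 0, -0.661, 0, -1, 1]
    - [0, 0, 0, -0.661, 0, -1, 1]
    - [0, 0, 0, -0.661, 0, -1, 1]
    - [0, 0, 0, -0.661, 0, -1, 1]
    - [0, 0, 0, -0.661, 0, -1, 1]

```text
time_s: 1.65
eef_pos: [0.4134, 0.247, 0.1954]
eef_rot: [-0.581, 0.581, 0.404, -0.403]
wrist_force: [-0.1, 0.7, -0.7]
opening: 0.999
```

Call:
step_arm:
  commands:
    - [0, 0, 0, -0.661, 0, -1, 1]
    - [0, 0, 0, -0.661, 0, -1, 1]
    - [0, 0, 0, -0.661, 0, -1, 1]
    - [0, 0, 0, -0.661, 0, -1, 1]
    - [0, 1, 0, 0, 0, 0, 1]
    - [0, 1, 0, 0, 0, 0, 1]
    - [0, 1, 0, 0, 0, 0, 1]
    - [0, 1, 0, 0, 0, 0, 1]
    - [0, 1, 0, 0, 0, 0, 1]
    - [0, 1, 0, 0, 0, 0, 1]

```text
time_s: 2.65
eef_pos: [0.4974, 0.1319, 0.1952]
eef_rot: [-0.677, 0.677, 0.203, -0.203]
wrist_force: [0.9, 0.3, 0.0]
opening: 1.001
```

```bash
python3 - <<'E'
from h import *
plan(.6025,-.013,.20,-.567)
p,d,c,W=look("wrist",["sink_long","transformer","choke","cap_large","cap_small","sink_short"],"pics/w1.png")
E
```

```text
t 2.65 pos [0.4974 0.1319 0.1952] jaw 0.581 yaxis [ 0. -0. -1.] q [ 0.03  0.04  1.76 -0.    1.34 -0.55] open 1.001 F [0.9 0.3 0. ]
 turn units [0.0000e+00 1.0965e+01 1.0000e-03]  shift units AFTER turn [ 5.549 -0.162 -2.194]  shift now [ 0.274 -0.161 -5.96 ]
transformer p 0.72 n 1631 z95 0.0448 med [0.4608 0.0143 0.0424] | all [ 0.4619 -0.0017] [0.0595 0.0577] -1.139 | top 1149 [0.4618 0.007 ] [0.0501 0.0426] 0.393 [0.4612 0.0088 0.0431]
choke p 0.8 n 266 z95 0.0256 med [ 0.5863 -0.1261  0.0061] | all [ 0.5911 -0.135 ] [0.0337 0.028 ] -0.436 | top 0 
cap_large p 0.76 n 1119 z95 0.0736 med [0.4603 0.1442 0.0721] | all [0.46   0.1336] [0.0476 0.0446] -1.049 | top 929 [0.4608 0.1415] [0.0349 0.0348] -0.021 [0.4608 0.1419 0.0722]
sink_short p 0.97 n 1429 z95 0.0424 med [0.5928 0.1357 0.0344] | all [0.6054 0.1343] [0.0632 0.0426] 0.131 | top 641 [0.5972 0.1345] [0.0443 0.0365] 0.225 [0.5958 0.1343 0.0406]
```

View pics/w1.png

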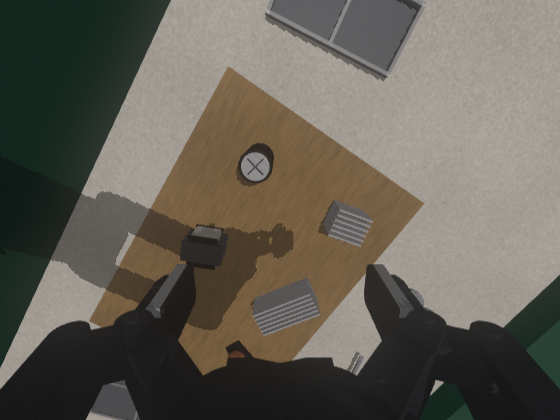

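The wrist view shows the large cap (255,167), short sink (347,223), transformer (205,245) and long sink (285,306), with tray2 at the top right. The wrist and top-camera positions agree to about 2 mm.

Call:
step_arm:
  commands:
    - [0, 1, 0, 0, 0, 0, 1]
    - [0, 1, 0, 0, 0, 0, 1]
    - [0, 1, 0, 0, 0, 0, 1]
    - [0, 1, 0, 0, 0, 0, 1]
    - [0, 1, 0, 0, 0, 0, 1]
    - [0, 1, 0, 0, 0, 0, 1]
    - [0, 1, 0, 0, 0, 0, 1]
    - [0, 1, 0, 0, 0, 0, 1]
    - [0, 1, 0, 0, 0, 0, 1]
    - [0, 0.965, 0, 0, 0, 0, 1]

```text
time_s: 4.0
eef_pos: [0.4974, 0.132, 0.1951]
eef_rot: [0.688, -0.688, 0.162, -0.162]
wrist_force: [1.0, -0.1, 0.1]
opening: 1.004
```

Call:
step_arm:
  commands:
    - [0, 1, 0, 0.4, 0, -0.2, 1]
    - [0, 0, 0, 0.85, 0.5, -0.35, 1]
    - [0, 0, 0, 0.85, 0.5, -0.35, 1]
    - [0, 0, 0, 0.85, 0.5, -0.35, 1]
    - [0, 0, 0, 0.85, 0, -0.35, 1]
    - [0, 0, 0, 0.85, 0, -0.35, 1]
    - [0, 0, 0, 0.8, 0, -0.3, 1]
    - [0, 0, 0, 0, 0, 0, 1]

```text
time_s: 4.8
eef_pos: [0.6025, -0.0143, 0.1501]
eef_rot: [-0.679, 0.679, -0.196, 0.197]
wrist_force: [-0.2, 0.2, -0.3]
opening: 1.0
```

```bash
python3 - <<'E'
from h import *
plan(.6025,-.013,.01,-.567)
p,d,c,W=look("wrist",["sink_long","transformer","choke"],"pics/w2.png")
E
```

```text
t 4.8 pos [ 0.6025 -0.0143  0.1501] jaw -0.564 yaxis [ 0.001 -0.001 -1.   ] q [-0.22  0.28  1.58 -0.    1.28  0.34] open 1.0 F [-0.2  0.2 -0.3]
 turn units [0.003 0.026 0.014]  shift units AFTER turn [-0.024  4.669  0.038]  shift now [-0.031  4.669  0.039]
sink_long p 0.9 n 2831 z95 0.0425 med [ 0.6028 -0.007   0.0182] | all [ 0.5978 -0.0147] [0.0947 0.0431] 1.002 | top 1157 [ 0.601  -0.0101] [0.0833 0.036 ] 1.009 [ 0.6026 -0.0066  0.0415]
transformer p 0.8 n 2175 z95 0.045 med [0.47   0.0105 0.0425] | all [0.45   0.0065] [0.0745 0.049 ] 0.374 | top 1569 [0.462  0.0081] [0.0506 0.0418] 0.414 [0.4633 0.0086 0.0432]
choke p 0.61 n 1128 z95 0.0466 med [ 0.599  -0.1288  0.0273] | all [ 0.598  -0.1336] [0.044  0.0238] -0.405 | top 268 [ 0.5982 -0.1326] [0.0293 0.0141] -0.393 [ 0.5981 -0.1321  0.045 ]
```

View pics/w2.png

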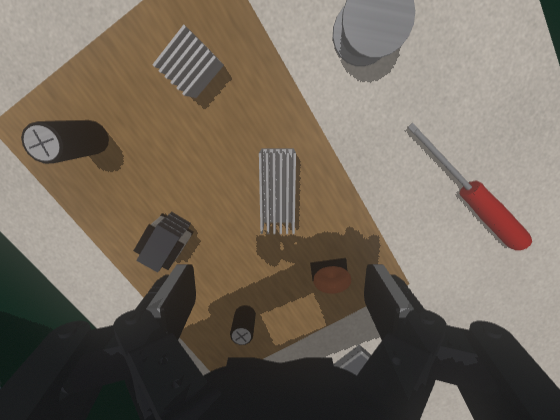

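The long sink is in the middle of the image at (278,191), aligned with the jaws, and nothing stands under the fingers.

Call:
step_arm:
  commands:
    - [0, 0, 0, -0.08, 0.6, 0.06, 1]
    - [0, 0, 0, 0, 0.8, 0, 1]
    - [0, 0, 0, 0, 0.8, 0, 1]
    - [0, 0, 0, 0, 0.8, 0, 1]
    - [0, 0, 0, 0, 0.7, 0, 1]
    - [0, 0, 0, 0, 0.5, 0, 1]
    - [0, 0, 0, 0, 0.3, 0, 1]
    - [0, 0, 0, 0, 0.17, 0, 1]
    - [0, 0, 0, 0, 0, 0, 1]

```text
time_s: 5.9
eef_pos: [0.5997, -0.0085, 0.0099]
eef_rot: [0.679, -0.679, 0.196, -0.196]
wrist_force: [0.2, 0.2, 0.9]
opening: 1.002
```

Call:
step_arm:
  commands:
    - [0, 0, 0, 0, 0, 0, 0.7]
    - [0, 0, 0, 0, 0, 0, 0.5]
    - [0, 0, 0, 0, 0, 0, 0.4]
    - [0, 0, 0, 0, 0, 0, 0.2]
    - [0, 0, 0, 0, 0, 0, 0]
    - [0, 0, 0, 0, 0, 0, 0]
    - [0, 0, 0, 0, 0, 0, 0]
    - [0, 0, 0, 0, 0, 0, 0]
    - [0, 0, 0, 0, 0, 0, 0]
    - [0, 0, 0, 0, 0, 0, 0]

```text
time_s: 6.9
eef_pos: [0.5998, -0.0087, 0.01]
eef_rot: [-0.679, 0.679, -0.196, 0.196]
wrist_force: [0.7, -0.7, 0.6]
opening: 0.0
```

The gripper shut completely, so it holds nothing. I'll look before moving.

```bash
python3 - <<'E'
from h import *
plan(.6015,-.0115,.01,-.567)
p,d,c,W=look("wrist",["sink_long"],"pics/w3.png")
p,d,c,W=look("top",["sink_long","transformer"],"pics/t3.png")
p,d,c,W=look("scene",["sink_long"],"pics/s3.png")
cv2.imwrite("pics/s3z.png",cv2.resize(p[100:310,130:410],None,fx=2.8,fy=2.8))
E
```

```text
t 6.9 pos [ 0.5998 -0.0087  0.01  ] jaw -0.563 yaxis [-0.  0. -1.] q [-0.21  0.46  1.66 -0.    1.02  0.35] open 0.0 F [ 0.7 -0.7  0.6]
 turn units [ 0.     0.042 -0.   ]  shift units AFTER turn [ 0.098 -0.001 -0.047]  shift now [ 0.098 -0.001 -0.048]
sink_long p 0.68 n 5436 z95 0.0426 med [0.6142 0.0069 0.0263] | all [ 0.6111 -0.0028] [0.0626 0.0417] 1.089 | top 2154 [ 0.6093 -0.0009] [0.058  0.0359] 1.0 [0.6156 0.0064 0.0415]
```

View pics/w3.png

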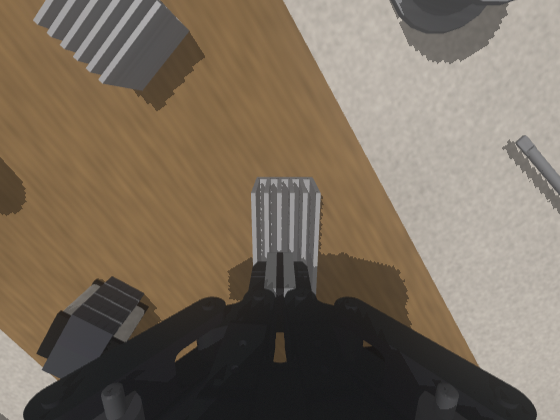

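View pics/s3z.png

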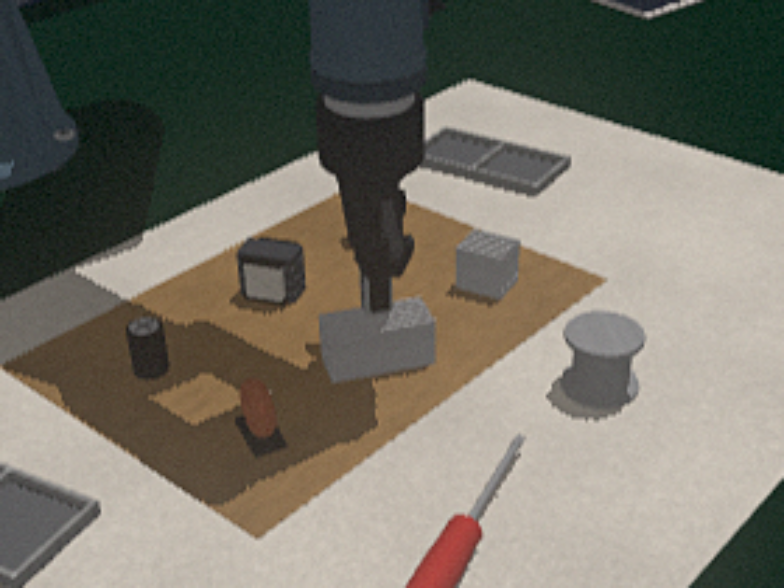

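```bash
python3 - <<'E'
from h import *
p,d=ctrl.camera("wrist");c=ctrl.get_calibration("wrist");W=cloud(d,c)
for v in range(180,320,10): print(v,[ (tuple(np.round(W[v,u]*1000).astype(int)) if d[v,u]>0 else None) for u in (262,272,281,290,300,315)])
K=c["intrinsics"]; X=c["R"]@np.array([.5998,-.0087,.01])+c["t"]; print("TCP px",K@X/X[2],X)
cv2.imwrite("pics/w3z.png",cv2.resize(p[160:340,180:390],None,fx=3.3,fy=3.3,interpolation=2))
E
```

```text
180 [(np.int64(612), np.int64(30), np.int64(7)), (np.int64(618), np.int64(27), np.int64(8)), (np.int64(622), np.int64(24), np.int64(8)), (np.int64(627), np.int64(21), np.int64(12)), (np.int64(633), np.int64(18), np.int64(12)), (np.int64(640), np.int64(11), np.int64(1))]
190 [(np.int64(609), np.int64(25), np.int64(9)), (np.int64(614), np.int64(21), np.int64(8)), (np.int64(623), np.int64(24), np.int64(36)), (np.int64(627), np.int64(22), np.int64(37)), (np.int64(630), np.int64(15), np.int64(22)), (np.int64(638), np.int64(15), np.int64(37))]
200 [(np.int64(605), np.int64(19), np.int64(8)), (np.int64(611), np.int64(16), np.int64(8)), (np.int64(621), np.int64(21), np.int64(42)), (np.int64(625), np.int64(19), np.int64(43)), (np.int64(627), np.int64(11), np.int64(25)), (np.int64(635), np.int64(12), np.int64(42))]
210 [(np.int64(601), np.int64(13), np.int64(8)), (np.int64(607), np.int64(10), np.int64(8)), (np.int64(618), np.int64(16), np.int64(41)), (np.int64(622), np.int64(14), np.int64(42)), (np.int64(624), np.int64(6), np.int64(27)), (np.int64(633), np.int64(7), np.int64(43))]
220 [(np.int
[... 2106 characters left out ...]
4(-3), np.int64(89)), (np.int64(608), np.int64(-35), np.int64(42))]
300 [(np.int64(601), np.int64(4), np.int64(93)), (np.int64(604), np.int64(2), np.int64(93)), (np.int64(604), np.int64(-5), np.int64(85)), (np.int64(610), np.int64(-1), np.int64(94)), (np.int64(613), np.int64(-3), np.int64(94)), (np.int64(618), np.int64(-7), np.int64(93))]
310 [(np.int64(602), np.int64(4), np.int64(100)), (np.int64(604), np.int64(2), np.int64(99)), (np.int64(601), np.int64(-9), np.int64(84)), (np.int64(610), np.int64(-2), np.int64(99)), (np.int64(613), np.int64(-4), np.int64(99)), (np.int64(618), np.int64(-6), np.int64(99))]
TCP px [278.10971707 239.22552568   1.        ] [-0.00093217  0.01946744  0.19424045]
```

View pics/w3z.png

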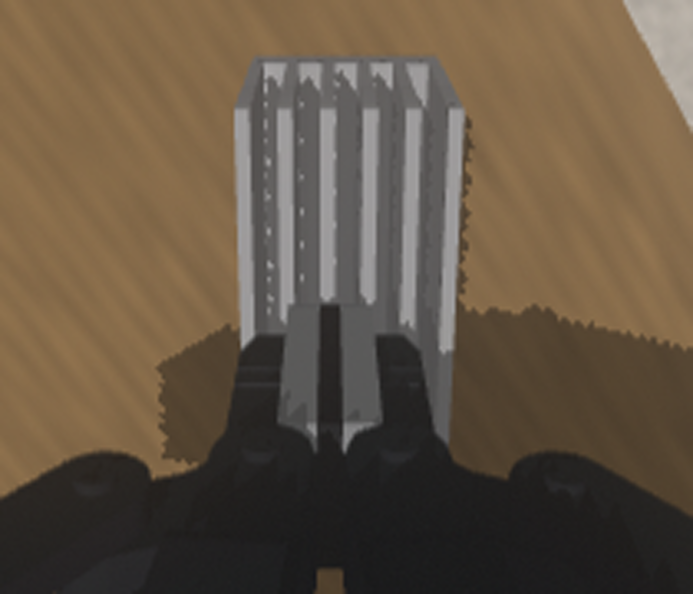

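```bash
python3 - <<'E'
from h import *
for cam in("scene","wrist"):
    p,d=ctrl.camera(cam);c=ctrl.get_calibration(cam);W=cloud(d,c)
    Zd=np.array([.534,.846,0]);Xd=np.array([.846,-.534,0]); T=np.array([.5998,-.0087,.01])
    r=W-T; l=np.stack([r@Xd,r@Zd,r[...,2]],-1)
    m=(d>0)&(abs(l[...,0])<.03)&(abs(l[...,1])<.03)
    h=l[m]
    for z in np.arange(.0,.12,.006):
        s=h[(h[:,2]>=z)&(h[:,2]<z+.006)]
        if len(s): print(cam,round(z+.01,3),len(s),"x",np.round([s[:,0].min(),s[:,0].max()],3),"z",np.round([s[:,1].min(),s[:,1].max()],3))
print(-c["R"].T@c["t"])
E
```

```text
scene 0.01 56 x [0.018 0.022] z [-0.029  0.028]
scene 0.016 62 x [0.018 0.023] z [-0.028  0.03 ]
scene 0.022 59 x [0.019 0.023] z [-0.03   0.028]
scene 0.028 62 x [0.018 0.023] z [-0.028  0.03 ]
scene 0.034 127 x [-0.015  0.023] z [-0.03  0.03]
scene 0.04 169 x [-0.016  0.023] z [-0.029  0.03 ]
scene 0.046 14 x [0.003 0.01 ] z [-0.011  0.008]
scene 0.052 24 x [-0.002  0.013] z [-0.012  0.008]
scene 0.058 23 x [-0.001  0.015] z [-0.012  0.009]
scene 0.064 27 x [-0.001  0.015] z [-0.012  0.009]
scene 0.07 27 x [-0.007  0.015] z [-0.012  0.009]
scene 0.076 22 x [-0.007  0.016] z [-0.012  0.005]
scene 0.082 3 x [-0.01   0.016] z [-0.013  0.002]
scene 0.088 18 x [-0.026  0.03 ] z [-0.014  0.007]
scene 0.094 18 x [-0.029  0.029] z [-0.015  0.007]
scene 0.1 10 x [0.01  0.025] z [-0.013 -0.01 ]
scene 0.106 10 x [-0.012  0.017] z [-0.018 -0.008]
scene 0.112 23 x [-0.01   0.017] z [-0.018 -0.006]
scene 0.118 25 x [-0.008  0.024] z [-0.018  0.016]
scene 0.124 33 x [-0.018  0.026] z [-0.019  0.016]
wrist 0.01 173 x [-0.012  0.02 ] z [-0.019  0.03 ]
wrist 0.016 210 x [-0.012  0.02 ] z [-0.018  0.
[... 256 characters left out ...]
.011]
wrist 0.052 256 x [-0.012  0.014] z [0.006 0.011]
wrist 0.058 337 x [-0.013  0.015] z [0.006 0.011]
wrist 0.064 359 x [-0.013  0.015] z [0.006 0.011]
wrist 0.07 406 x [-0.013  0.015] z [0.006 0.012]
wrist 0.076 312 x [-0.013  0.014] z [-0.003  0.012]
wrist 0.082 639 x [-0.019  0.018] z [-0.011  0.013]
wrist 0.088 1169 x [-0.03  0.03] z [-0.013  0.014]
wrist 0.094 1847 x [-0.03  0.03] z [-0.012  0.014]
wrist 0.1 3204 x [-0.03  0.03] z [-0.01   0.013]
wrist 0.106 1083 x [-0.03  0.03] z [-0.01   0.017]
wrist 0.112 1286 x [-0.03   0.017] z [-0.009  0.018]
wrist 0.118 1715 x [-0.019  0.022] z [0.008 0.018]
wrist 0.124 2885 x [-0.025  0.026] z [0.008 0.018]
[0.64251794 0.05708733 0.18876505]
```

Both cameras put the shut fingertips at z≈0.047, just above the sink top, although the reported TCP is z=0.010. I'll lift, then measure the offset between the tips and the reported TCP in free air.

Call:
step_arm:
  commands:
    - [0, 0, 0, 0, -0.5, 0, 0]
    - [0, 0, 0, 0, -1, 0, 0]
    - [0, 0, 0, 0, -1, 0, 0]
    - [0, 0, 0, 0, -1, 0, 0]
    - [0, 0, 0, 0, -0.5, 0, 0]
    - [0, 0, 0, 0, 0, 0, 0]

```text
time_s: 8.0
eef_pos: [0.6019, -0.0091, 0.1335]
eef_rot: [0.679, -0.679, 0.194, -0.198]
wrist_force: [-0.4, -0.9, -0.4]
opening: 0.002
```

```bash
cat > tips.py <<'E'
from h import *
o=ctrl.get_obs();T=np.array(o["eef_pos"]);w,a,b,cc=o["eef_rot"];M=Ro.from_quat([a,b,cc,w]).as_matrix()
print("pos",T,"open",o["opening"],"q",np.round(o["q"],4))
for cam in("scene","wrist"):
    p,d=ctrl.camera(cam);c=ctrl.get_calibration(cam);W=cloud(d,c)
    l=(W-T)@M
    m=(d>0)&(abs(l[...,0])<.065)&(abs(l[...,2])<.03)&(W[...,2]>.055)
    h=l[m]; print(cam,"farthest along y (m, + = beyond TCP):",np.round(np.sort(h[:,1])[-8:],4))
    for y0 in np.arange(.01,-.1,-.01):
        s=h[(h[:,1]<=y0)&(h[:,1]>y0-.01)]
        if len(s)>2: print("  y",round(y0,3),len(s),"x",np.round(np.percentile(s[:,0],[1,99]),3),"z",np.round(np.percentile(s[:,2],[1,99]),3))
E
python3 tips.py
```

```text
pos [ 0.60192183 -0.00914358  0.13345876] open 0.0023776387709937073 q [-0.2121  0.2948  1.5985 -0.      1.2423  0.3503]
scene farthest along y (m, + = beyond TCP): [-0.0378 -0.0373 -0.0372 -0.037  -0.037  -0.0364 -0.0356 -0.0354]
  y -0.03 18 x [0.002 0.009] z [-0.011  0.008]
  y -0.04 50 x [-0.005  0.015] z [-0.012  0.01 ]
  y -0.05 50 x [-0.003  0.016] z [-0.012  0.009]
  y -0.06 59 x [-0.002  0.016] z [-0.012  0.009]
  y -0.07 31 x [-0.01   0.017] z [-0.014  0.008]
  y -0.08 80 x [-0.03   0.036] z [-0.014  0.011]
  y -0.09 69 x [-0.031  0.044] z [-0.015  0.011]
wrist farthest along y (m, + = beyond TCP): [-0.0361 -0.0361 -0.0361 -0.0361 -0.036  -0.0359 -0.0357 -0.0356]
  y -0.03 120 x [-0.012  0.01 ] z [0.005 0.01 ]
  y -0.04 528 x [-0.014  0.012] z [0.005 0.01 ]
  y -0.05 618 x [-0.014  0.012] z [0.005 0.01 ]
  y -0.06 804 x [-0.014  0.012] z [-0.011  0.01 ]
  y -0.07 1456 x [-0.029  0.028] z [-0.01   0.013]
  y -0.08 5467 x [-0.037  0.036] z [-0.009  0.013]
  y -0.09 4841 x [-0.045  0.043] z [-0.01   0.016]
```

In free air the shut tips sit 36 mm behind the reported TCP in both cameras. From here on I use tip height = reported z + 0.036.

Call:
step_arm:
  commands:
    - [0, 0, 0, 0.03, 0.3, -0.04, 1]
    - [0, 0, 0, 0, 0.3, 0, 1]
    - [0, 0, 0, 0, 0.3, 0, 1]
    - [0, 0, 0, 0, 0.3, 0, 1]
    - [0, 0, 0, 0, 0, 0, 1]
    - [0, 0, 0, 0, 0, 0, 1]
    - [0, 0, 0, 0, 0, 0, 1]

```text
time_s: 8.8
eef_pos: [0.6003, -0.0103, 0.0944]
eef_rot: [0.679, -0.679, 0.196, -0.197]
wrist_force: [1.3, 0.1, 0.4]
opening: 0.999
```

Call:
step_arm:
  commands:
    - [0, 0, 0, 0, 0.7, 0, 1]
    - [0, 0, 0, 0, 0.8, 0, 1]
    - [0, 0, 0, 0, 0.8, 0, 1]
    - [0, 0, 0, 0, 0.7, 0, 1]
    - [0, 0, 0, 0, 0.6, 0, 1]
    - [0, 0, 0, 0, 0.4, 0, 1]
    - [0, 0, 0, 0, 0.1, 0, 1]
    - [0, 0, 0, 0, 0, 0, 1]

```text
time_s: 9.6
eef_pos: [0.6001, -0.0103, -0.0288]
eef_rot: [0.679, -0.679, 0.196, -0.196]
wrist_force: [0.9, 0.7, 0.8]
opening: 0.996
```

```bash
python3 - <<'E'
from h import *
plan(.6015,-.0115,-.026,-.567)
p,d,c,W=look("wrist",["sink_long"],"pics/w4.png")
E
```

```text
t 9.6 pos [ 0.6001 -0.0103 -0.0288] jaw -0.563 yaxis [ 0. -0. -1.] q [-0.21  0.52  1.67 -0.    0.95  0.35] open 0.996 F [0.9 0.7 0.8]
 turn units [-0.     0.042  0.001]  shift units AFTER turn [ 0.061 -0.094 -0.01 ]  shift now [ 0.061 -0.094 -0.01 ]
sink_long p 0.72 n 13651 z95 0.0432 med [ 0.6086 -0.0024  0.0314] | all [ 0.5972 -0.0225] [0.1086 0.0508] 1.01 | top 6040 [ 0.6053 -0.008 ] [0.0751 0.0363] 1.005 [ 0.6088 -0.003   0.042 ]
```

View pics/w4.png

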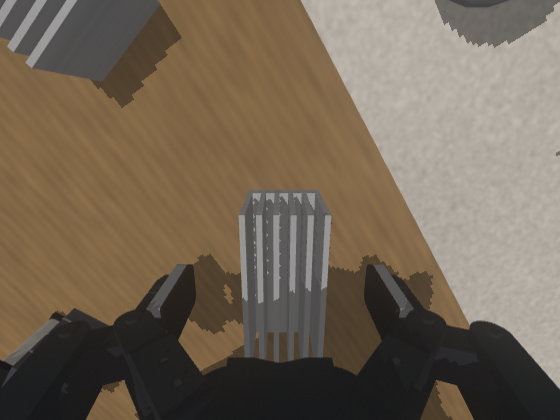

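The fingers now straddle the sink (fins at 240–330 px, fingers at 180 and 385 px).

Call:
step_arm:
  commands:
    - [0, 0, 0, 0.05, -0.09, 0, 0.7]
    - [0, 0, 0, 0, 0, 0, 0.5]
    - [0, 0, 0, 0, 0, 0, 0.3]
    - [0, 0, 0, 0, 0, 0, 0]
    - [0, 0, 0, 0, 0, 0, 0]
    - [0, 0, 0, 0, 0, 0, 0]
    - [0, 0, 0, 0, 0, 0, 0]
    - [0, 0, 0, 0, 0, 0, 0]

```text
time_s: 10.5
eef_pos: [0.6019, -0.0112, -0.0256]
eef_rot: [0.679, -0.679, 0.196, -0.197]
wrist_force: [0.7, -0.7, 5.7]
opening: 0.414
```

Call:
step_arm:
  commands:
    - [0, 0, 0, 0, -0.2, 0, 0]
    - [0, 0, 0, 0, -0.4, 0, 0]
    - [0, 0, 0, 0, -0.7, 0, 0]
    - [0, 0, 0, 0, -0.8, 0, 0]
    - [0, 0, 0, 0, -0.8, 0, 0]
    - [0, 0, 0, 0, -0.8, 0, 0]
    - [0, 0, 0, 0, -0.4, 0, 0]
    - [0, 0, 0, 0, 0, 0, 0]

```text
time_s: 11.3
eef_pos: [0.6026, -0.0113, 0.0991]
eef_rot: [0.679, -0.679, 0.195, -0.198]
wrist_force: [0.9, -0.2, -1.5]
opening: 0.409
```

```bash
python3 tips.py; python3 - <<'E'
from h import *
p,d,c,W=look("wrist",["sink_long"],"pics/w5.png")
T3=np.array([.459,-.330]);a=.228
x,y=T3-.074*np.array([np.cos(a),np.sin(a)]); print(x,y)
plan(x,y,.13,a-np.pi/2)
E
```

```text
pos [ 0.6026281  -0.01129993  0.09905936] open 0.40901725048943827 q [-0.2155  0.3375  1.6189  0.      1.1812  0.3471]
scene farthest along y (m, + = beyond TCP): [-0.0255 -0.0254 -0.0254 -0.0253 -0.0248 -0.0248 -0.0243 -0.0242]
  y -0.02 60 x [0.015 0.02 ] z [-0.029  0.03 ]
  y -0.03 109 x [0.015 0.026] z [-0.029  0.03 ]
  y -0.04 122 x [0.015 0.032] z [-0.028  0.03 ]
  y -0.05 130 x [0.016 0.032] z [-0.029  0.029]
  y -0.06 224 x [-0.019  0.032] z [-0.029  0.03 ]
  y -0.07 46 x [-0.026  0.032] z [-0.014  0.008]
  y -0.08 83 x [-0.044  0.052] z [-0.014  0.011]
  y -0.09 89 x [-0.05   0.054] z [-0.013  0.01 ]
wrist farthest along y (m, + = beyond TCP): [-0.0292 -0.0291 -0.0291 -0.0291 -0.0291 -0.029  -0.0288 -0.0288]
  y -0.02 312 x [-0.016  0.015] z [-0.029  0.029]
  y -0.03 2440 x [-0.017  0.015] z [-0.029  0.029]
  y -0.04 1179 x [-0.031  0.029] z [-0.029  0.029]
  y -0.05 1587 x [-0.031  0.03 ] z [-0.029  0.029]
  y -0.06 4982 x [-0.029  0.027] z [-0.029  0.03 ]
  y -0.07 1472 x [-0.04   0.041] z [-0.011  0.013]
  y -0.08 4705 x [-0.05  0.05] z [-0.012  0.013]
  y -0.09 5628 x [-0.053  0.053] z [-0.012  0.016]
sink_long p 0.75 n 13152 z95 0.1636 med [ 0.6061 -0.0023  0.1526] | all [ 0.5604 -0.0663] [0.2216 0.0847] 0.967 | top 0 
0.3869150902211913 -0.3467262004705493
t 11.5 pos [ 0.5999 -0.0108  0.095 ] jaw -0.563 yaxis [-0.003  0.001 -1.   ] q [-0.22  0.34  1.62  0.    1.18  0.35] open 0.409 F [ 0.3 -0.3 -2.2]
 turn units [ 0.02   7.45  -0.022]  shift units AFTER turn [ 9.304 -1.167 -9.447]  shift now [ -0.035  -1.154 -13.261]
```

View pics/w5.png

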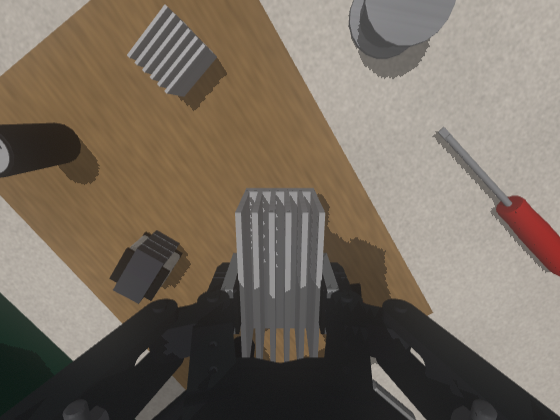

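The sink is held (opening 0.41, i.e. 35 mm) and level. I'll carry it to tray3's long compartment.

Call:
step_arm:
  commands:
    - [0, 0, 0, 0, -0.1, -0.5, 0]
    - [0, 0, 0, 0, -0.1, -0.9, 0]
    - [0, 0, 0, 0, -0.1, -1, 0]
    - [0, 0, 0, 0, 0, -1, 0]
    - [0, 0, 0, 0, 0, -1, 0]
    - [0, 0, 0, 0, 0, -1, 0]
    - [0, 0, 0, 0, 0, -1, 0]
    - [0, 0, 0, 0, 0, -1, 0]
    - [0, 0, 0, 0, 0, -1, 0]
    - [0, 0, 0, 0, 0, -1, 0]

```text
time_s: 12.5
eef_pos: [0.4489, -0.2506, 0.105]
eef_rot: [0.679, -0.679, 0.197, -0.196]
wrist_force: [0.4, 0.8, -1.8]
opening: 0.41
```

Call:
step_arm:
  commands:
    - [0, 0, 0, 0, 0, -1, 0]
    - [0, 0, 0, 0, 0, -1, 0]
    - [0, 0, 0, 0, 0, -1, 0]
    - [0, 0.5, 0, 0, 0, -0.5, 0]
    - [0, 1, 0, 0, 0, -0.2, 0]
    - [0, 1, 0, 0, 0, 0, 0]
    - [0, 1, 0, 0, 0, 0, 0]
    - [0, 1, 0, 0, 0, 0, 0]
    - [0, 1, 0, 0, 0, 0, 0]
    - [0, 1, 0, 0, 0, 0, 0]

```text
time_s: 13.5
eef_pos: [0.3908, -0.3428, 0.1051]
eef_rot: [0.574, -0.573, 0.414, -0.413]
wrist_force: [0.9, 0.7, -2.1]
opening: 0.413
```

Call:
step_arm:
  commands:
    - [0, 0.95, 0, 0, 0, 0, 0]
    - [0, 0, 0, 0, 0, 0, 0]
    - [0, 0, 0, 0, 0, 0, 0]

```text
time_s: 13.8
eef_pos: [0.391, -0.343, 0.1053]
eef_rot: [0.554, -0.554, 0.44, -0.439]
wrist_force: [0.2, 0.3, -2.0]
opening: 0.414
```

```bash
python3 - <<'E'
from h import *
plan(.387,-.3467,-.02,.228-np.pi/2)
p,d,c,W=look("wrist",["tray3","sink_long"],"pics/w6.png")
plan(.387,-.3467,-.02,.228-np.pi/2)
E
```

```text
t 13.8 pos [ 0.391  -0.343   0.1053] jaw -1.341 yaxis [-0.     0.001 -1.   ] q [-0.95  0.16  1.82 -0.    1.16  0.39] open 0.414 F [ 0.2  0.3 -2. ]
 turn units [ 0.003  0.017 -0.007]  shift units AFTER turn [ 0.091  4.178 -0.157]  shift now [ 0.094  4.178 -0.156]
tray3 p 0.98 n 16923 z95 0.0123 med [ 0.4888 -0.3226  0.0042] | all [ 0.4758 -0.3238] [0.1627 0.08  ] 0.231 | top 3020 [ 0.4748 -0.325 ] [0.1603 0.0782] 0.231 [ 0.4834 -0.3236  0.0114]
sink_long p 0.62 n 12943 z95 0.1737 med [ 0.4031 -0.3423  0.1626] | all [ 0.3356 -0.3621] [0.203  0.0598] 0.182 | top 0 
sink_long p 0.59 n 17079 z95 0.0123 med [ 0.4887 -0.3225  0.0042] | all [ 0.4746 -0.3247] [0.1668 0.0829] 0.226 | top 0 
t 13.95 pos [ 0.3912 -0.3432  0.1056] jaw -1.342 yaxis [-0.  0. -1.] q [-0.95  0.16  1.82  0.    1.16  0.39] open 0.408 F [ 0.6 -1.2 -0.3]
 turn units [ 0.001  0.012 -0.002]  shift units AFTER turn [ 0.082  4.186 -0.163]  shift now [ 0.083  4.186 -0.163]
```

View pics/w6.png

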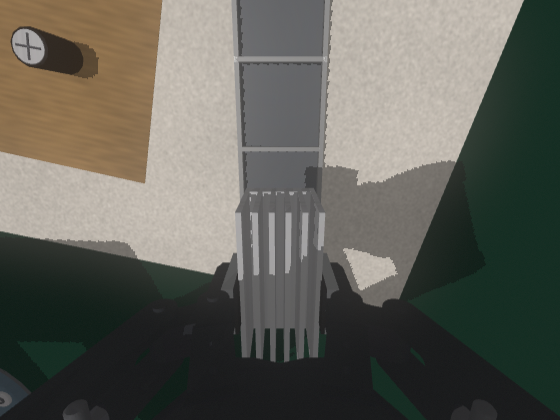

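```bash
python3 - <<'E'
from h import *
c=ctrl.get_calibration("wrist")
P=toplane([(281,59),(283,150),(240,59),(325,59),(241,150),(323,150)],c,.012);print(P.round(4))
a=.229;e=np.array([np.cos(a),np.sin(a),0])
print("centre from dividers",(P[0]-.054*e).round(4),(P[1]+.020*e).round(4), np.linalg.norm(P[0]-P[1]))
E
```

```text
[[ 0.5117 -0.3173  0.012 ]
 [ 0.4391 -0.3363  0.012 ]
 [ 0.5039 -0.284   0.012 ]
 [ 0.52   -0.3531  0.012 ]
 [ 0.4304 -0.2989  0.012 ]
 [ 0.4475 -0.3719  0.012 ]]
centre from dividers [ 0.4591 -0.3296  0.012 ] [ 0.4586 -0.3317  0.012 ] 0.07494932962264743
```

Tray3 is confirmed from its dividers (74.9 mm apart against 74 expected) at centre (0.459,-0.330), yaw 0.229.

Call:
step_arm:
  commands:
    - [0, 0, 0, 0.08, 0.4, -0.16, 0]
    - [0, 0, 0, 0, 0.7, 0, 0]
    - [0, 0, 0, 0, 0.7, 0, 0]
    - [0, 0, 0, 0, 0.7, 0, 0]
    - [0, 0, 0, 0, 0.6, 0, 0]
    - [0, 0, 0, 0, 0.5, 0, 0]
    - [0, 0, 0, 0, 0.3, 0, 0]
    - [0, 0, 0, 0, 0.1, 0, 0]
    - [0, 0, 0, 0, 0, 0, 0]

```text
time_s: 14.85
eef_pos: [0.3869, -0.3466, -0.0147]
eef_rot: [0.554, -0.554, 0.44, -0.44]
wrist_force: [-0.0, 0.7, -1.4]
opening: 0.415
```

```bash
python3 - <<'E'
from h import *
plan(.387,-.3467,-.0216,.229-np.pi/2)
E
```

```text
t 14.85 pos [ 0.3869 -0.3466 -0.0147] jaw -1.343 yaxis [-0.     0.001 -1.   ] q [-0.96  0.36  1.88 -0.    0.91  0.38] open 0.415 F [-0.   0.7 -1.4]
 turn units [ 0.003 -0.009 -0.006]  shift units AFTER turn [0.004 0.231 0.002]  shift now [0.004 0.231 0.002]
```

Call:
step_arm:
  commands:
    - [0, 0, 0, 0, 0.08, 0, 0]
    - [0, 0, 0, 0, 0.07, 0, 0]
    - [0, 0, 0, 0, 0.05, 0, 0]
    - [0, 0, 0, 0, 0.03, 0, 0]
    - [0, 0, 0, 0, 0, 0, 0]

```text
time_s: 15.35
eef_pos: [0.3872, -0.3467, -0.0212]
eef_rot: [-0.554, 0.554, -0.44, 0.44]
wrist_force: [0.1, 0.0, -2.2]
opening: 0.413
```

Call:
step_arm:
  commands:
    - [0, 0, 0, 0, 0.03, 0, 0]
    - [0, 0, 0, 0, 0, 0, 0]

```text
time_s: 15.55
eef_pos: [0.3873, -0.3469, -0.0216]
eef_rot: [-0.554, 0.554, -0.44, 0.44]
wrist_force: [-1.2, 1.0, 2.7]
opening: 0.414
```

Call:
step_arm:
  commands:
    - [0, 0, 0, 0, 0.03, 0, 0]
    - [0, 0, 0, 0, 0, 0, 0]

```text
time_s: 15.75
eef_pos: [0.3873, -0.3468, -0.0217]
eef_rot: [-0.554, 0.554, -0.44, 0.44]
wrist_force: [-4.5, 5.3, 12.1]
opening: 0.409
```

Contact is at the expected height. I'll release and rise.

Call:
step_arm:
  commands:
    - [0, 0, 0, 0, 0, 0, 0.5]
    - [0, 0, 0, 0, 0, 0, 0.65]
    - [0, 0, 0, 0, 0, 0, 0.8]
    - [0, 0, 0, 0, 0, 0, 0.8]
    - [0, 0, 0, 0, -0.3, 0, 0.8]
    - [0, 0, 0, 0, -0.7, 0, 0.8]
    - [0, 0, 0, 0, -1, 0, 1]
    - [0, 0, 0, 0, -1, 0, 1]
    - [0, 0, 0, 0, -1, 0, 1]
    - [0, 0, 0, 0, -0.2, 0, 1]

```text
time_s: 16.75
eef_pos: [0.3889, -0.349, 0.1075]
eef_rot: [-0.553, 0.554, -0.437, 0.442]
wrist_force: [-0.3, -1.2, -0.1]
opening: 1.0
```

```bash
python3 - <<'E'
from h import *
p,d,c,W=look("top",["sink_long","choke","transformer"],"pics/t7.png")
for y in (-.41+np.pi/2,-.41-np.pi/2): plan(.598,-.133,.10,y)
look("wrist",["sink_long"],"pics/w7.png")
E
```

```text
sink_long p 0.96 n 433 z95 0.0477 med [ 0.3996 -0.3419  0.0383] | all [ 0.3958 -0.3373] [0.0789 0.0667] -1.372 | top 230 [ 0.3971 -0.3455] [0.0663 0.0373] 0.214 [ 0.3993 -0.3452  0.0428]
choke p 0.49 n 135 z95 0.0484 med [ 0.5977 -0.1334  0.0381] | all [ 0.5983 -0.1367] [0.0441 0.0248] -0.402 | top 50 [ 0.5996 -0.1353] [0.0308 0.0161] -0.465 [ 0.5989 -0.1353  0.0456]
transformer p 0.66 n 254 z95 0.0471 med [0.4639 0.0069 0.043 ] | all [0.4639 0.0062] [0.0495 0.0414] 0.423 | top 236 [0.4636 0.0061] [0.0489 0.0413] 0.419 [0.4638 0.0063 0.0432]
t 16.95 pos [ 0.3867 -0.3461  0.1021] jaw -1.343 yaxis [-0.001  0.001 -1.   ] q [-0.96  0.16  1.83 -0.    1.15  0.38] open 0.998 F [-0.1  0.1 -1.2]
 turn units [ 0.009  6.092 -0.011]  shift units AFTER turn [-9.321  0.07   3.629]  shift now [-5.326  0.073  8.466]
t 16.95 pos [ 0.3867 -0.3461  0.1021] jaw -1.343 yaxis [-0.001  0.001 -1.   ] q [-0.96  0.16  1.83 -0.    1.15  0.38] open 0.998 F [-0.1  0.1 -1.2]
 turn units [ 0.009  6.092 -0.011]  shift units AFTER turn [-9.321  0.07   3.629]  shift now [-5.326  0.073  8.466]
sink_long p 0.64 n 4118 z95 0.0462 med [ 0.392  -0.3468  0.0272] | all [ 0.3772 -0.35  ] [0.1065 0.0443] 0.223 | top 1874 [ 0.3874 -0.3475] [0.0844 0.0361] 0.226 [ 0.3908 -0.3468  0.0449]
```

View pics/w7.png

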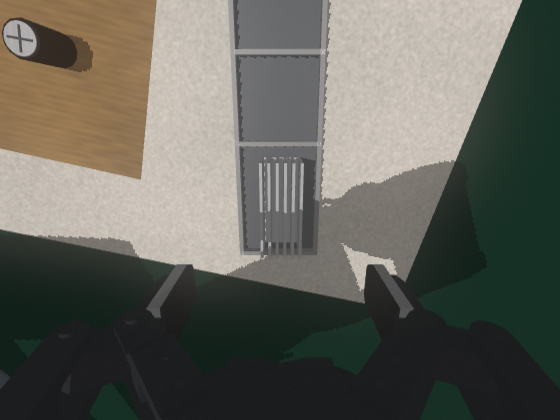

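The sink sits centred in the long compartment at (0.387,-0.3475), top at 0.046. The choke is next.

Call:
step_arm:
  commands:
    - [0, 0, 0, -0.592, 0, 0.94, 1]
    - [0, 0, 0, -0.592, 0, 0.94, 1]
    - [0, 0, 0, -0.592, 0, 0.94, 1]
    - [0, 0, 0, -0.592, 0, 0.94, 1]
    - [0, 0, 0, -0.592, 0, 0.94, 1]
    - [0, 0, 0, -0.592, 0, 0.94, 1]
    - [0, 0, 0, -0.592, 0, 0.94, 1]
    - [0, 0, 0, -0.592, 0, 0.94, 1]
    - [0, 0, 0, -0.592, 0, 0.94, 1]
    - [0, 0, 0, 0, 0, 0, 1]

```text
time_s: 18.05
eef_pos: [0.5996, -0.1303, 0.1014]
eef_rot: [0.555, -0.554, 0.44, -0.438]
wrist_force: [-0.3, 0.4, -0.3]
opening: 1.001
```

Call:
step_arm:
  commands:
    - [0, 1, 0, 0, 0, 0, 1]
    - [0, 1, 0, 0, 0, 0, 1]
    - [0, 1, 0, 0, 0, 0, 1]
    - [0, 1, 0, 0, 0, 0, 1]
    - [0, 1, 0, 0, 0, 0, 1]
    - [0, 1, 0, 0, 0, 0, 1]
    - [0, 0.09, 0, 0, 0, 0, 1]
    - [0, 0, 0, 0, 0, 0, 1]

```text
time_s: 18.85
eef_pos: [0.5974, -0.1338, 0.102]
eef_rot: [0.388, -0.389, 0.591, -0.59]
wrist_force: [0.8, -0.2, 0.0]
opening: 1.004
```

```bash
python3 - <<'E'
from h import *
p,d,c,W=look("wrist",["choke","cap_small"],"pics/w8.png")
plan(.598,-.134,-.026,-.41-np.pi/2)
E
```

```text
choke p 0.84 n 1249 z95 0.0474 med [ 0.6064 -0.1386  0.04  ] | all [ 0.598  -0.1355] [0.0476 0.0241] -0.424 | top 517 [ 0.5999 -0.1365] [0.0312 0.0162] -0.401 [ 0.6004 -0.1368  0.0454]
cap_small p 0.63 n 1110 z95 0.0436 med [ 0.4818 -0.137   0.0384] | all [ 0.4715 -0.14  ] [0.037  0.0274] 0.979 | top 601 [ 0.4736 -0.1358] [0.0271 0.027 ] -0.79 [ 0.4758 -0.1363  0.0421]
t 19.0 pos [ 0.598  -0.1337  0.1026] jaw -1.979 yaxis [-0.001  0.    -1.   ] q [-0.41  0.36  1.59 -0.    1.2   1.57] open 1.003 F [-0.3 -0.1  0.2]
 turn units [0.006 0.017 0.001]  shift units AFTER turn [8.000e-03 4.287e+00 4.000e-03]  shift now [0.008 4.287 0.007]
```

View pics/w8.png

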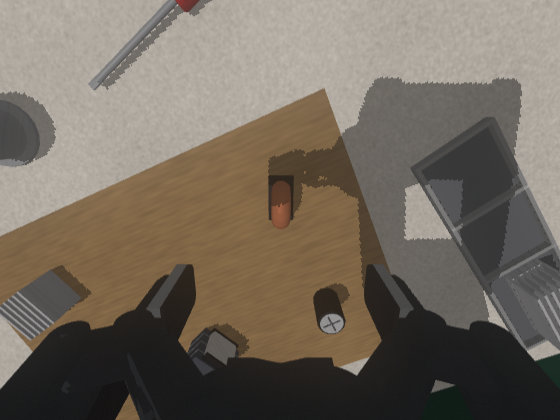

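The choke is in the middle at (281,203), aligned with the jaws. The small cap at (330,315) is clear of the fingers.

Call:
step_arm:
  commands:
    - [0, 0, 0, 0.06, 0.5, 0.06, 1]
    - [0, 0, 0, 0, 0.8, 0, 1]
    - [0, 0, 0, 0, 0.8, 0, 1]
    - [0, 0, 0, 0, 0.8, 0, 1]
    - [0, 0, 0, 0, 0.7, 0, 1]
    - [0, 0, 0, 0, 0.4, 0, 1]
    - [0, 0, 0, 0, 0.2, 0, 1]
    - [0, 0, 0, 0, 0.08, 0, 1]
    - [0, 0, 0, 0, 0, 0, 1]

```text
time_s: 19.9
eef_pos: [0.5997, -0.1362, -0.025]
eef_rot: [-0.388, 0.388, -0.591, 0.591]
wrist_force: [0.2, 0.1, -0.1]
opening: 1.002
```

Call:
step_arm:
  commands:
    - [0, 0, 0, 0, 0, 0, 0.7]
    - [0, 0, 0, 0, 0, 0, 0.5]
    - [0, 0, 0, 0, 0, 0, 0.4]
    - [0, 0, 0, 0, 0, 0, 0.3]
    - [0, 0, 0, 0, 0, 0, 0.25]
    - [0, 0, 0, 0, 0, 0, 0.1]
    - [0, 0, 0, 0, 0, 0, 0]
    - [0, 0, 0, 0, 0, 0, 0]
    - [0, 0, 0, 0, 0, 0, 0]

```text
time_s: 20.8
eef_pos: [0.5995, -0.1361, -0.0251]
eef_rot: [-0.388, 0.388, -0.591, 0.591]
wrist_force: [0.0, -0.5, 2.8]
opening: 0.198
```

Call:
step_arm:
  commands:
    - [0, 0, 0, 0, -0.2, 0, 0]
    - [0, 0, 0, 0, -0.4, 0, 0]
    - [0, 0, 0, 0, -0.7, 0, 0]
    - [0, 0, 0, 0, -0.8, 0, 0]
    - [0, 0, 0, 0, -0.8, 0, 0]
    - [0, 0, 0, 0, -0.7, 0, 0]
    - [0, 0, 0, 0, -0.4, 0, 0]
    - [0, 0, 0, 0, 0, 0, 0]

```text
time_s: 21.6
eef_pos: [0.6007, -0.1366, 0.0972]
eef_rot: [-0.389, 0.387, -0.59, 0.593]
wrist_force: [0.4, -0.1, -0.6]
opening: 0.202
```

```bash
python3 - <<'E'
from h import *
p,d,c,W=look("wrist",["choke"],"pics/w9.png")
plan(.5476,-.3093,.095,.229-np.pi/2)
E
```

```text
choke p 0.88 n 3852 z95 0.168 med [ 0.611  -0.1409  0.1609] | all [ 0.6032 -0.1384] [0.0366 0.0237] -0.416 | top 0 
choke p 0.68 n 37 z95 0.0067 med [0.4839 0.2911 0.0023] | all [0.4856 0.2912] [0.009  0.0038] 0.115 | top 0 
t 21.7 pos [ 0.5988 -0.1359  0.0942] jaw -1.981 yaxis [-0.001  0.    -1.   ] q [-0.42  0.37  1.59 -0.    1.19  1.56] open 0.202 F [ 0.4 -0.1 -0.9]
 turn units [ 5.0e-03 -6.1e+00 -2.0e-03]  shift units AFTER turn [ 5.243 -0.028 -2.975]  shift now [ 5.983 -0.028  0.737]
```

View pics/w9.png

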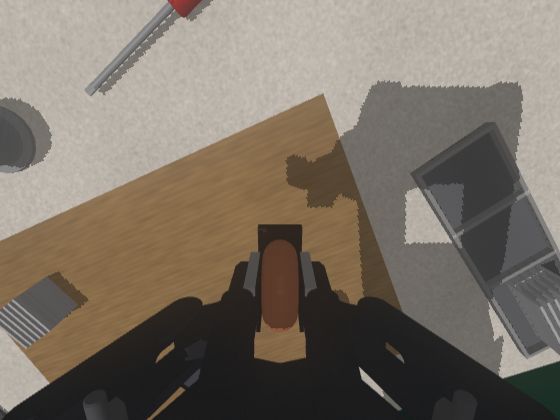

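The choke hangs upright and centred between the pads (280,285). I'll carry it to the far square compartment.

Call:
step_arm:
  commands:
    - [0, 0, 0, 0.5, 0, 0.06, 0]
    - [0, 0, 0, 0.9, 0, 0.11, 0]
    - [0, 0, 0, 0.95, 0, 0.12, 0]
    - [0, 0, 0, 0.95, 0, 0.12, 0]
    - [0, 0, 0, 0.95, 0, 0.12, 0]
    - [0, 0, 0, 0.95, 0, 0.12, 0]
    - [0, 0, 0, 0.7, 0, 0.09, 0]
    - [0, -1, 0, 0.08, 0, 0, 0]
    - [0, -1, 0, 0, 0, 0, 0]
    - [0, -1, 0, 0, 0, 0, 0]

```text
time_s: 22.7
eef_pos: [0.5464, -0.3103, 0.0928]
eef_rot: [0.476, -0.477, 0.524, -0.522]
wrist_force: [-0.5, 0.3, -1.3]
opening: 0.197
```

Call:
step_arm:
  commands:
    - [0, -1, 0, 0, 0, 0, 0]
    - [0, -1, 0, 0, 0, 0, 0]
    - [0, -1, 0, 0, 0, 0, 0]
    - [0, -0.1, 0, 0, 0, 0, 0]
    - [0, 0, 0, 0, 0, 0, 0]

```text
time_s: 23.2
eef_pos: [0.5472, -0.3097, 0.0935]
eef_rot: [-0.553, 0.553, -0.441, 0.44]
wrist_force: [0.1, 0.2, 0.1]
opening: 0.208
```

```bash
python3 - <<'E'
from h import *
p,d,c,W=look("wrist",["tray3"],"pics/w10.png")
plan(.5476,-.3093,-.0206,.229-np.pi/2)
E
```

```text
tray3 p 0.95 n 6975 z95 0.0128 med [ 0.5493 -0.3064  0.0045] | all [ 0.4756 -0.3227] [0.2272 0.0803] 0.214 | top 1642 [ 0.4935 -0.3204] [0.1905 0.0781] 0.228 [ 0.5496 -0.3068  0.0116]
tray3 p 0.29 n 1728 z95 0.0435 med [ 0.4785 -0.1414  0.0355] | all [ 0.4589 -0.1215] [0.0702 0.0331] -0.803 | top 259 [ 0.4781 -0.142 ] [0.0276 0.0134] 0.688 [ 0.4805 -0.1434  0.0122]
t 23.3 pos [ 0.5476 -0.3096  0.094 ] jaw -1.344 yaxis [-0.001  0.001 -1.   ] q [-0.7   0.4   1.55 -0.    1.2   0.64] open 0.201 F [-0.4 -0.  -1.7]
 turn units [ 0.006 -0.021 -0.007]  shift units AFTER turn [-9.00e-03  3.82e+00  2.00e-03]  shift now [-0.006  3.82   0.004]
```

View pics/w10.png

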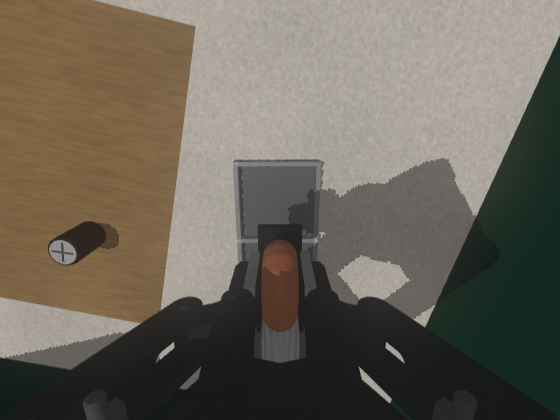

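The tray's far wall (row 161) agrees with the stored tray pose. I'll lower the choke.

Call:
step_arm:
  commands:
    - [0, 0, 0, 0, 0.4, 0, 0]
    - [0, 0, 0, 0, 0.7, 0, 0]
    - [0, 0, 0, 0, 0.7, 0, 0]
    - [0, 0, 0, 0, 0.7, 0, 0]
    - [0, 0, 0, 0, 0.6, 0, 0]
    - [0, 0, 0, 0, 0.4, 0, 0]
    - [0, 0, 0, 0, 0.17, 0, 0]
    - [0, 0, 0, 0, 0.05, 0, 0]
    - [0, 0, 0, 0, 0, 0, 0]

```text
time_s: 24.2
eef_pos: [0.5485, -0.3097, -0.0165]
eef_rot: [-0.554, 0.554, -0.439, 0.44]
wrist_force: [-0.7, 0.3, -0.7]
opening: 0.201
```

Call:
step_arm:
  commands:
    - [0, 0, 0, 0, 0.04, 0, 0]
    - [0, 0, 0, 0, 0.03, 0, 0]
    - [0, 0, 0, 0, 0, 0, 0]

```text
time_s: 24.5
eef_pos: [0.5483, -0.3096, -0.0187]
eef_rot: [-0.554, 0.554, -0.439, 0.44]
wrist_force: [-0.3, 0.7, -0.2]
opening: 0.2
```

Call:
step_arm:
  commands:
    - [0, 0, 0, 0, 0.04, 0, 0]
    - [0, 0, 0, 0, 0.03, 0, 0]
    - [0, 0, 0, 0, 0, 0, 0]

```text
time_s: 24.8
eef_pos: [0.5482, -0.3095, -0.0211]
eef_rot: [-0.554, 0.554, -0.439, 0.44]
wrist_force: [0.8, 0.2, 1.3]
opening: 0.202
```

Call:
step_arm:
  commands:
    - [0, 0, 0, 0, 0.03, 0, 0]
    - [0, 0, 0, 0, 0, 0, 0]

```text
time_s: 25.0
eef_pos: [0.5482, -0.3095, -0.0211]
eef_rot: [-0.554, 0.554, -0.44, 0.44]
wrist_force: [-2.9, 1.4, 6.4]
opening: 0.2
```

Call:
step_arm:
  commands:
    - [0, 0, 0, 0, 0, 0, 0.3]
    - [0, 0, 0, 0, 0, 0, 0.45]
    - [0, 0, 0, 0, 0, 0, 0.6]
    - [0, 0, 0, 0, 0, 0, 0.6]
    - [0, 0, 0, 0, -0.3, 0, 0.6]
    - [0, 0, 0, 0, -0.7, 0, 0.6]
    - [0, 0, 0, 0, -1, 0, 1]
    - [0, 0, 0, 0, -1, 0, 1]
    - [0, 0, 0, 0, -1, 0, 1]
    - [0, 0, 0, 0, -0.2, 0, 1]

```text
time_s: 26.0
eef_pos: [0.5505, -0.3113, 0.1091]
eef_rot: [-0.554, 0.554, -0.437, 0.442]
wrist_force: [0.4, -0.0, 1.0]
opening: 1.005
```

```bash
python3 - <<'E'
from h import *
look("wrist",["choke"],"pics/w11.png")
plan(.461,.1408,.105,.229-np.pi/2)
E
```

```text
choke p 0.96 n 1215 z95 0.0502 med [ 0.5553 -0.3085  0.0426] | all [ 0.5448 -0.3103] [0.051  0.0238] 0.236 | top 636 [ 0.5473 -0.3102] [0.0347 0.0168] 0.236 [ 0.5495 -0.3098  0.0471]
t 26.1 pos [ 0.5491 -0.3101  0.1058] jaw -1.342 yaxis [ 0.003 -0.002 -1.   ] q [-0.7   0.39  1.54 -0.    1.21  0.64] open 0.996 F [ 0.3 -0.5 -0.5]
 turn units [-0.02   0.002  0.027]  shift units AFTER turn [-15.305   0.026   0.554]  shift now [-15.304  -0.016   0.556]
```

View pics/w11.png

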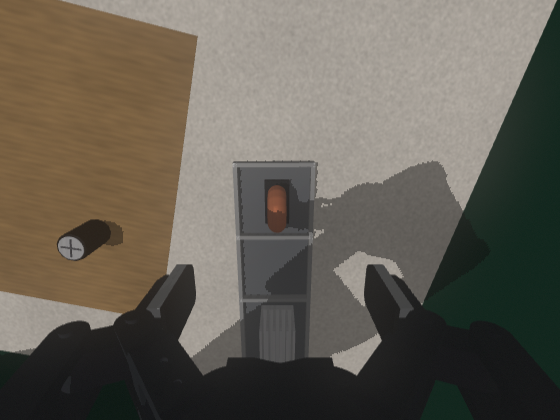

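The choke stands in the far compartment at (277,205), upright. Now the large capacitor.

Call:
step_arm:
  commands:
    - [0, 0, 0, -1, 0, 0.036, 1]
    - [0, 0, 0, -1, 0, 0.036, 1]
    - [0, 0, 0, -1, 0, 0.036, 1]
    - [0, 0, 0, -1, 0, 0.036, 1]
    - [0, 0, 0, -1, 0, 0.036, 1]
    - [0, 0, 0, -1, 0, 0.036, 1]
    - [0, 0, 0, -1, 0, 0.036, 1]
    - [0, 0, 0, -1, 0, 0.036, 1]
    - [0, 0, 0, -1, 0, 0.036, 1]
    - [0, 0, 0, -1, 0, 0.036, 1]

```text
time_s: 27.1
eef_pos: [0.4887, -0.0133, 0.1021]
eef_rot: [-0.553, 0.554, -0.441, 0.439]
wrist_force: [0.1, 0.6, 0.1]
opening: 0.999
```

Call:
step_arm:
  commands:
    - [0, 0, 0, -1, 0, 0.036, 1]
    - [0, 0, 0, -1, 0, 0.036, 1]
    - [0, 0, 0, -1, 0, 0.036, 1]
    - [0, 0, 0, -1, 0, 0.036, 1]
    - [0, 0, 0, -1, 0, 0.036, 1]
    - [0, 0, 0, -0.3, 0, 0, 1]
    - [0, 0, 0, 0, 0, 0, 1]

```text
time_s: 27.8
eef_pos: [0.4583, 0.142, 0.1026]
eef_rot: [-0.554, 0.555, -0.44, 0.438]
wrist_force: [-1.0, -0.4, -1.1]
opening: 0.998
```

```bash
python3 - <<'E'
from h import *
look("wrist",["cap_large","transformer"],"pics/w12.png")
plan(.461,.1408,0.0,.229-np.pi/2)
E
```

```text
cap_large p 0.97 n 2265 z95 0.0737 med [0.4683 0.1413 0.0723] | all [0.4518 0.1323] [0.058  0.0476] 1.131 | top 1638 [0.4626 0.1398] [0.035  0.0342] 1.183 [0.4636 0.1402 0.0725]
transformer p 0.87 n 3491 z95 0.0451 med [0.468  0.0128 0.0424] | all [ 0.4583 -0.0095] [0.0734 0.0662] 0.423 | top 2390 [0.4635 0.0056] [0.0509 0.0426] 0.42 [0.4646 0.0072 0.0434]
t 27.95 pos [0.4596 0.1403 0.1034] jaw -1.342 yaxis [-0.001 -0.    -1.   ] q [ 0.05  0.08  1.92 -0.    1.14  1.39] open 0.995 F [0.8 0.2 0.2]
 turn units [ 0.008 -0.005  0.003]  shift units AFTER turn [-0.006  3.447  0.048]  shift now [-0.007  3.447  0.05 ]
```

View pics/w12.png

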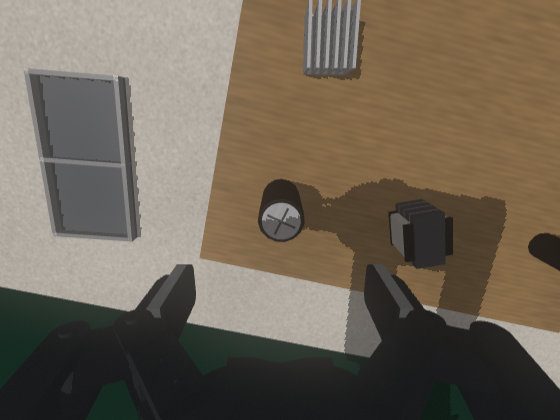

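The large cap is at (281,218), 120 px from the transformer, and both fingers have free space.

Call:
step_arm:
  commands:
    - [0, 0, 0, 0.03, 0.5, 0.08, 1]
    - [0, 0, 0, 0, 0.7, 0, 1]
    - [0, 0, 0, 0, 0.7, 0, 1]
    - [0, 0, 0, 0, 0.7, 0, 1]
    - [0, 0, 0, 0, 0.6, 0, 1]
    - [0, 0, 0, 0, 0.4, 0, 1]
    - [0, 0, 0, 0, 0.18, 0, 1]
    - [0, 0, 0, 0, 0, 0, 1]

```text
time_s: 28.75
eef_pos: [0.462, 0.1404, -0.01]
eef_rot: [-0.553, 0.554, -0.44, 0.44]
wrist_force: [0.5, -0.4, 1.0]
opening: 1.001
```

Call:
step_arm:
  commands:
    - [0, 0, 0, 0, 0, 0, 0.8]
    - [0, 0, 0, 0, 0, 0, 0.7]
    - [0, 0, 0, 0, 0, 0, 0.6]
    - [0, 0, 0, 0, 0, 0, 0.5]
    - [0, 0, 0, 0, 0, 0, 0.45]
    - [0, 0, 0, 0, 0, 0, 0.4]
    - [0, 0, 0, 0, 0, 0, 0.2]
    - [0, 0, 0, 0, 0, 0, 0]
    - [0, 0, 0, 0, 0, 0, 0]

```text
time_s: 29.65
eef_pos: [0.4624, 0.141, -0.009]
eef_rot: [0.554, -0.554, 0.439, -0.44]
wrist_force: [-1.0, 0.5, 5.9]
opening: 0.411
```

Call:
step_arm:
  commands:
    - [0, 0, 0, 0, -0.2, 0, 0]
    - [0, 0, 0, 0, -0.4, 0, 0]
    - [0, 0, 0, 0, -0.7, 0, 0]
    - [0, 0, 0, 0, -0.8, 0, 0]
    - [0, 0, 0, 0, -0.8, 0, 0]
    - [0, 0, 0, 0, -0.7, 0, 0]
    - [0, 0, 0, 0, -0.3, 0, 0]
    - [0, 0, 0, 0, 0, 0, 0]

```text
time_s: 30.45
eef_pos: [0.4634, 0.141, 0.1092]
eef_rot: [0.555, -0.553, 0.439, -0.44]
wrist_force: [0.4, -0.1, -1.3]
opening: 0.409
```

```bash
python3 - <<'E'
from h import *
look("wrist",["cap_large"],"pics/w13.png")
plan(.4756,-.3261,.108,.229-np.pi/2)
E
```

```text
cap_large p 0.93 n 9063 z95 0.1902 med [0.4717 0.1417 0.1884] | all [0.3703 0.1281] [0.2208 0.0492] 0.053 | top 0 
cap_large p 0.64 n 3428 z95 0.041 med [0.5966 0.1345 0.0338] | all [0.602  0.1313] [0.053  0.0453] 0.228 | top 0 
t 30.55 pos [0.4617 0.1409 0.107 ] jaw -1.342 yaxis [-0.001 -0.    -1.   ] q [ 0.05  0.08  1.91 -0.    1.15  1.39] open 0.409 F [-0.4  0.4 -0.9]
 turn units [ 0.007  0.    -0.001]  shift units AFTER turn [15.266 -0.035 -3.082]  shift now [15.266 -0.034 -3.083]
```

View pics/w13.png

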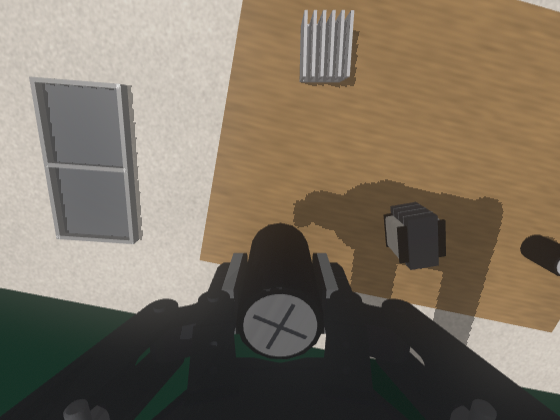

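The capacitor is held upright at (280,322), underside at about 0.116.

Call:
step_arm:
  commands:
    - [0, 0, 0, 0.5, 0, -0.1, 0]
    - [0, 0, 0, 0.9, 0, -0.18, 0]
    - [0, 0, 0, 1, 0, -0.2, 0]
    - [0, 0, 0, 1, 0, -0.2, 0]
    - [0, 0, 0, 1, 0, -0.2, 0]
    - [0, 0, 0, 1, 0, -0.2, 0]
    - [0, 0, 0, 1, 0, -0.2, 0]
    - [0, 0, 0, 1, 0, -0.2, 0]
    - [0, 0, 0, 1, 0, -0.2, 0]
    - [0, 0, 0, 1, 0, -0.2, 0]

```text
time_s: 31.55
eef_pos: [0.4702, -0.1472, 0.1059]
eef_rot: [-0.554, 0.554, -0.441, 0.439]
wrist_force: [0.3, -0.8, -0.5]
opening: 0.405
```

Call:
step_arm:
  commands:
    - [0, 0, 0, 1, 0, -0.2, 0]
    - [0, 0, 0, 1, 0, -0.2, 0]
    - [0, 0, 0, 1, 0, -0.2, 0]
    - [0, 0, 0, 1, 0, -0.2, 0]
    - [0, 0, 0, 1, 0, -0.2, 0]
    - [0, 0, 0, 0.67, 0, -0.2, 0]
    - [0, 0, 0, 0.2, 0, 0, 0]
    - [0, 0, 0, 0, 0, 0, 0]

```text
time_s: 32.35
eef_pos: [0.4758, -0.326, 0.1065]
eef_rot: [0.554, -0.553, 0.441, -0.439]
wrist_force: [-0.0, -0.6, -1.2]
opening: 0.406
```

```bash
python3 - <<'E'
from h import *
look("wrist",["choke"],"pics/w14.png")
plan(.4756,-.3261,-.0055,.229-np.pi/2)
E
```

```text
choke p 0.75 n 1378 z95 0.0515 med [ 0.5487 -0.3094  0.0458] | all [ 0.5474 -0.3099] [0.0445 0.0239] 0.225 | top 889 [ 0.548  -0.3098] [0.0364 0.0161] 0.218 [ 0.5484 -0.3096  0.048 ]
t 32.45 pos [ 0.476  -0.3247  0.1068] jaw -1.341 yaxis [-0.001  0.002 -1.   ] q [-0.8   0.28  1.68  0.    1.19  0.54] open 0.408 F [ 0.  -0.2 -0.7]
 turn units [ 0.006  0.006 -0.016]  shift units AFTER turn [ 0.041  3.745 -0.023]  shift now [ 0.047  3.745 -0.021]
```

View pics/w14.png

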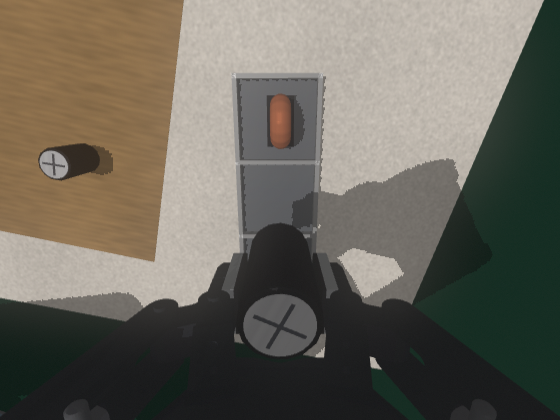

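The capacitor is above the middle compartment and the choke stands at (281,122). I'll lower it.

Call:
step_arm:
  commands:
    - [0, 0, 0, 0.04, 0.4, -0.02, 0]
    - [0, 0, 0, 0, 0.7, 0, 0]
    - [0, 0, 0, 0, 0.7, 0, 0]
    - [0, 0, 0, 0, 0.7, 0, 0]
    - [0, 0, 0, 0, 0.6, 0, 0]
    - [0, 0, 0, 0, 0.3, 0, 0]
    - [0, 0, 0, 0, 0.15, 0, 0]
    - [0, 0, 0, 0, 0.05, 0, 0]
    - [0, 0, 0, 0, 0, 0, 0]

```text
time_s: 33.35
eef_pos: [0.4764, -0.3277, 0.0]
eef_rot: [-0.554, 0.554, -0.439, 0.44]
wrist_force: [-0.4, -0.7, -1.1]
opening: 0.408
```

Call:
step_arm:
  commands:
    - [0, 0, 0, 0, 0.04, 0, 0]
    - [0, 0, 0, 0, 0.03, 0, 0]
    - [0, 0, 0, 0, 0, 0, 0]

```text
time_s: 33.65
eef_pos: [0.4761, -0.3276, -0.0023]
eef_rot: [-0.554, 0.554, -0.439, 0.44]
wrist_force: [-0.1, -0.3, -0.6]
opening: 0.41
```

Call:
step_arm:
  commands:
    - [0, 0, 0, 0, 0.04, 0, 0]
    - [0, 0, 0, 0, 0.03, 0, 0]
    - [0, 0, 0, 0, 0.02, 0, 0]
    - [0, 0, 0, 0, 0, 0, 0]

```text
time_s: 34.05
eef_pos: [0.4759, -0.3275, -0.005]
eef_rot: [-0.554, 0.554, -0.44, 0.44]
wrist_force: [-1.2, 1.3, 3.6]
opening: 0.409
```

Call:
step_arm:
  commands:
    - [0, 0, 0, 0, 0.03, 0, 0]
    - [0, 0, 0, 0, 0, 0, 0]

```text
time_s: 34.25
eef_pos: [0.476, -0.3275, -0.0051]
eef_rot: [-0.554, 0.554, -0.44, 0.439]
wrist_force: [-3.5, 3.9, 10.9]
opening: 0.412
```

Call:
step_arm:
  commands:
    - [0, 0, 0, 0, -0.03, 0, 0.5]
    - [0, 0, 0, 0, 0, 0, 0.65]
    - [0, 0, 0, 0, 0, 0, 0.8]
    - [0, 0, 0, 0, 0, 0, 0.8]
    - [0, 0, 0, 0, -0.3, 0, 0.9]
    - [0, 0, 0, 0, -0.7, 0, 1]
    - [0, 0, 0, 0, -1, 0, 1]
    - [0, 0, 0, 0, -1, 0, 1]
    - [0, 0, 0, 0, -0.6, 0, 1]
    - [0, 0, 0, 0, 0, 0, 1]

```text
time_s: 35.25
eef_pos: [0.4778, -0.3294, 0.1067]
eef_rot: [-0.554, 0.554, -0.437, 0.442]
wrist_force: [0.4, 0.4, -0.5]
opening: 0.999
```

```bash
python3 - <<'E'
from h import *
look("wrist",["cap_large"],"pics/w15.png")
plan(.4635,.0065,.105,.42-np.pi/2)
E
```

```text
cap_large p 0.87 n 2267 z95 0.0753 med [ 0.481  -0.3262  0.0738] | all [ 0.46   -0.3271] [0.0643 0.0359] 0.027 | top 1627 [ 0.4746 -0.3272] [0.0353 0.0338] 0.264 [ 0.476 -0.327  0.074]
t 35.35 pos [ 0.476  -0.3275  0.1029] jaw -1.342 yaxis [ 0.    -0.001 -1.   ] q [-0.81  0.28  1.68 -0.    1.18  0.53] open 1.001 F [-0.5 -0.3 -0.6]
 turn units [-0.003 -1.823  0.007]  shift units AFTER turn [-10.336  -0.07    4.161]  shift now [-10.937  -0.076   2.124]
```

View pics/w15.png

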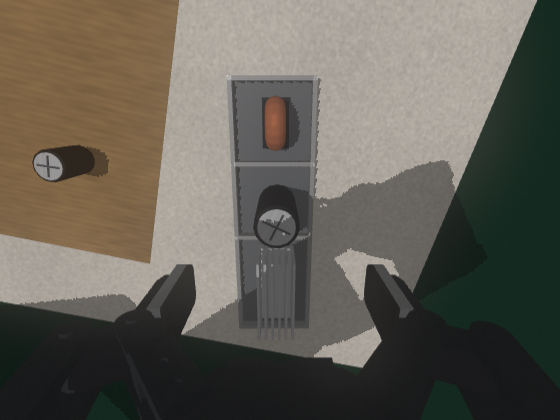

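All three amplifier parts stand upright, each in its own compartment. On to the transformer.

Call:
step_arm:
  commands:
    - [0, 0, 0, -0.95, 0, 0.185, 1]
    - [0, 0, 0, -1, 0, 0.194, 1]
    - [0, 0, 0, -1, 0, 0.194, 1]
    - [0, 0, 0, -1, 0, 0.194, 1]
    - [0, 0, 0, -1, 0, 0.194, 1]
    - [0, 0, 0, -1, 0, 0.194, 1]
    - [0, 0, 0, -1, 0, 0.194, 1]
    - [0, 0, 0, -1, 0, 0.194, 1]
    - [0, 0, 0, -1, 0, 0.194, 1]
    - [0, 0, 0, -1, 0, 0.194, 1]

```text
time_s: 36.35
eef_pos: [0.4631, -0.022, 0.1011]
eef_rot: [-0.553, 0.554, -0.441, 0.439]
wrist_force: [0.5, -0.1, 1.3]
opening: 1.002
```

Call:
step_arm:
  commands:
    - [0, 0, 0, -0.99, 0, 0.19, 1]
    - [0, -0.9, 0, 0, 0, 0, 1]
    - [0, -0.92, 0, 0, 0, 0, 1]
    - [0, 0, 0, 0, 0, 0, 1]

```text
time_s: 36.75
eef_pos: [0.4621, 0.0073, 0.1012]
eef_rot: [-0.593, 0.594, -0.385, 0.383]
wrist_force: [0.1, 0.3, -0.4]
opening: 0.999
```

```bash
python3 - <<'E'
from h import *
p,d,c,W=look("wrist",["transformer"],"pics/w16.png")
plan(.4635,.0065,-.026,.42-np.pi/2)
p=p[120:300,180:390];cv2.imwrite("pics/w16z.png",cv2.resize(p,None,fx=3.3,fy=3.3,interpolation=2))
E
```

```text
transformer p 0.58 n 2919 z95 0.0451 med [0.4675 0.0076 0.0436] | all [0.4537 0.0029] [0.0724 0.045 ] 0.313 | top 2513 [0.463  0.0061] [0.0506 0.0419] 0.412 [0.4641 0.0066 0.0434]
t 36.85 pos [0.4625 0.0068 0.1017] jaw -1.154 yaxis [-0.002  0.001 -1.   ] q [-0.24  0.04  1.97  0.    1.14  0.91] open 0.994 F [-0.5 -0.8  0.5]
 turn units [ 0.015 -0.029 -0.012]  shift units AFTER turn [0.021 4.255 0.026]  shift now [0.026 4.255 0.033]
```

View pics/w16z.png

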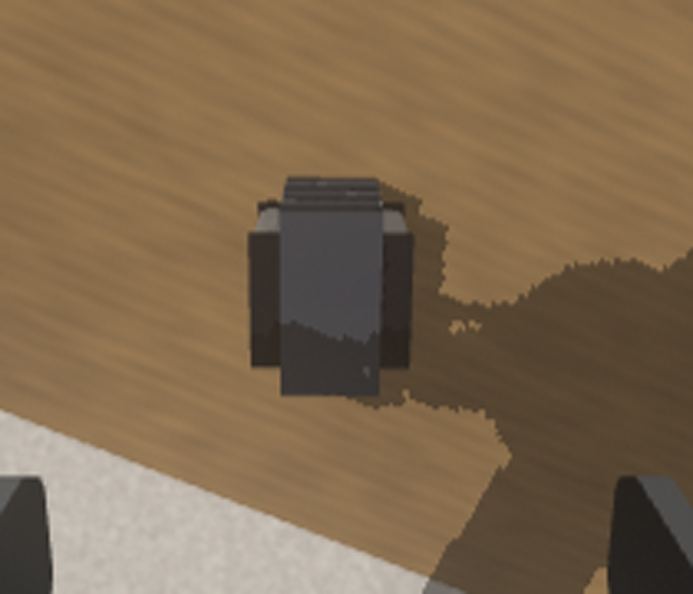

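The coil faces left and right, square to the jaws and well centred. I'll descend and grip.

Call:
step_arm:
  commands:
    - [0, 0, 0, 0.02, 0.5, 0.03, 1]
    - [0, 0, 0, 0, 0.8, 0, 1]
    - [0, 0, 0, 0, 0.8, 0, 1]
    - [0, 0, 0, 0, 0.8, 0, 1]
    - [0, 0, 0, 0, 0.7, 0, 1]
    - [0, 0, 0, 0, 0.4, 0, 1]
    - [0, 0, 0, 0, 0.2, 0, 1]
    - [0, 0, 0, 0, 0.06, 0, 1]
    - [0, 0, 0, 0, 0, 0, 1]

```text
time_s: 37.75
eef_pos: [0.4649, 0.0063, -0.0247]
eef_rot: [0.593, -0.593, 0.385, -0.385]
wrist_force: [0.5, 0.4, -0.2]
opening: 1.002
```

Call:
step_arm:
  commands:
    - [0, 0, 0, 0, 0, 0, 0.8]
    - [0, 0, 0, 0, 0, 0, 0.7]
    - [0, 0, 0, 0, 0, 0, 0.6]
    - [0, 0, 0, 0, 0, 0, 0.5]
    - [0, 0, 0, 0, 0, 0, 0.4]
    - [0, 0, 0, 0, 0, 0, 0.2]
    - [0, 0, 0, 0, 0, 0, 0]
    - [0, 0, 0, 0, 0, 0, 0]
    - [0, 0, 0, 0, 0, 0, 0]

```text
time_s: 38.65
eef_pos: [0.4647, 0.0066, -0.0246]
eef_rot: [0.593, -0.593, 0.385, -0.385]
wrist_force: [-1.1, 0.7, 4.6]
opening: 0.477
```

Call:
step_arm:
  commands:
    - [0, 0, 0, 0, -0.2, 0, 0]
    - [0, 0, 0, 0, -0.4, 0, 0]
    - [0, 0, 0, 0, -0.7, 0, 0]
    - [0, 0, 0, 0, -0.8, 0, 0]
    - [0, 0, 0, 0, -0.8, 0, 0]
    - [0, 0, 0, 0, -0.7, 0, 0]
    - [0, 0, 0, 0, -0.5, 0, 0]
    - [0, 0, 0, 0, 0, 0, 0]

```text
time_s: 39.45
eef_pos: [0.4662, 0.006, 0.1006]
eef_rot: [0.594, -0.593, 0.383, -0.387]
wrist_force: [1.1, -0.3, -3.3]
opening: 0.485
```

```bash
python3 - <<'E'
from h import *
look("top",["tray2"]);look("wrist",["transformer"],"pics/w17.png")
a=.153;x,y=np.array([.4545,.326])-.037*np.array([np.cos(a),np.sin(a)]);print(x,y)
plan(x,y,.1,a-np.pi/2)
E
```

```text
tray2 p 0.87 n 1544 z95 0.0139 med [ 0.4866 -0.3183  0.0051] | all [ 0.4593 -0.3285] [0.26   0.0801] 0.228 | top 632 [ 0.4593 -0.3285] [0.26   0.0801] 0.228 [ 0.4674 -0.322   0.01  ]
tray2 p 0.75 n 1504 z95 0.0124 med [0.4522 0.3256 0.004 ] | all [0.4545 0.3266] [0.1489 0.0827] 0.16 | top 420 [0.4547 0.3254] [0.1488 0.0802] 0.162 [0.4527 0.3227 0.0096]
transformer p 0.83 n 10734 z95 0.1666 med [0.4705 0.0079 0.1651] | all [ 0.4007 -0.0325] [0.1939 0.0979] 0.275 | top 0 
0.4179322223544506 0.32036106055488667
t 39.65 pos [0.4634 0.0066 0.0969] jaw -1.151 yaxis [-0.002  0.    -1.   ] q [-0.24  0.05  1.97 -0.    1.13  0.91] open 0.484 F [ 0.2  0.4 -3.7]
 turn units [ 0.016  2.547 -0.009]  shift units AFTER turn [-10.566  -0.103   0.095]  shift now [-10.168  -0.096   2.876]
```

View pics/w17.png

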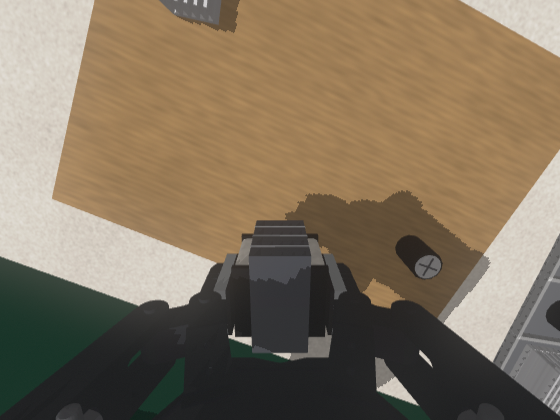

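The transformer hangs level between the pads. I'll carry it to tray2's near compartment.

Call:
step_arm:
  commands:
    - [0, 0, 0, -0.4, 0, 0.11, 0]
    - [0, 0, 0, -0.8, 0, 0.23, 0]
    - [0, 0, 0, -1, 0, 0.28, 0]
    - [0, 0, 0, -1, 0, 0.28, 0]
    - [0, 0, 0, -1, 0, 0.28, 0]
    - [0, 0, 0, -1, 0, 0.28, 0]
    - [0, 0, 0, -1, 0, 0.28, 0]
    - [0, 0, 0, -1, 0, 0.28, 0]
    - [0, 0, 0, -1, 0, 0.28, 0]
    - [0, 0, 0, -1, 0, 0.28, 0]

```text
time_s: 40.65
eef_pos: [0.421, 0.2917, 0.0969]
eef_rot: [-0.593, 0.594, -0.385, 0.384]
wrist_force: [0.5, -0.3, -4.2]
opening: 0.483
```

Call:
step_arm:
  commands:
    - [0, 0, 0, -0.7, 0, 0.2, 0]
    - [0, 0.3, 0, -0.27, 0, 0.08, 0]
    - [0, 0.8, 0, 0, 0, 0, 0]
    - [0, 0.8, 0, 0, 0, 0, 0]
    - [0, 0.6, 0, 0, 0, 0, 0]
    - [0, 0, 0, 0, 0, 0, 0]
    - [0, 0, 0, 0, 0, 0, 0]

```text
time_s: 41.35
eef_pos: [0.4176, 0.3202, 0.0972]
eef_rot: [-0.538, 0.539, -0.459, 0.458]
wrist_force: [-0.4, 0.1, -3.6]
opening: 0.481
```

```bash
python3 - <<'E'
from h import *
p,d,c,W=look("wrist",["tray2"],"pics/w18.png")
plan(.418,.3204,-.0206,.157-np.pi/2)
E
```

```text
tray2 p 0.84 n 13693 z95 0.0125 med [0.4693 0.328  0.0044] | all [0.4551 0.3255] [0.1539 0.0834] 0.152 | top 2695 [0.4548 0.3256] [0.1502 0.0783] 0.157 [0.4737 0.329  0.0116]
t 41.45 pos [0.418  0.3201 0.0975] jaw -1.412 yaxis [-0.001 -0.    -1.   ] q [0.43 0.19 1.81 0.   1.14 1.84] open 0.485 F [-0.6  0.8 -3.4]
 turn units [0.008 0.022 0.001]  shift units AFTER turn [-9.000e-03  3.937e+00  2.000e-03]  shift now [-0.01   3.937  0.005]
```

View pics/w18.png

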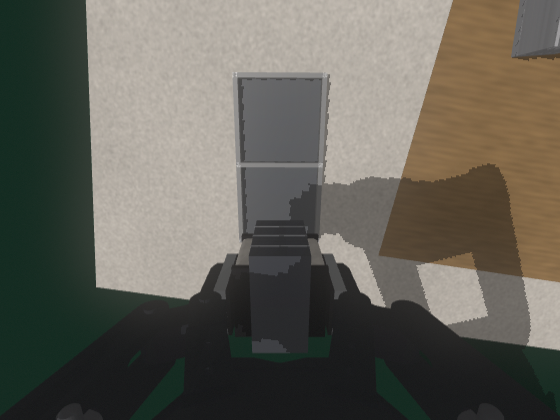

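The tray2 fit from the wrist agrees with the top camera to within 1 mm. Lowering.

Call:
step_arm:
  commands:
    - [0, 0, 0, 0, 0.4, 0, 0]
    - [0, 0, 0, 0, 0.7, 0, 0]
    - [0, 0, 0, 0, 0.7, 0, 0]
    - [0, 0, 0, 0, 0.7, 0, 0]
    - [0, 0, 0, 0, 0.6, 0, 0]
    - [0, 0, 0, 0, 0.4, 0, 0]
    - [0, 0, 0, 0, 0.2, 0, 0]
    - [0, 0, 0, 0, 0.07, 0, 0]
    - [0, 0, 0, 0, 0, 0, 0]

```text
time_s: 42.35
eef_pos: [0.4188, 0.3202, -0.015]
eef_rot: [0.538, -0.538, 0.459, -0.459]
wrist_force: [0.3, -0.8, -3.0]
opening: 0.483
```

Call:
step_arm:
  commands:
    - [0, 0, 0, 0, 0.04, 0, 0]
    - [0, 0, 0, 0, 0.03, 0, 0]
    - [0, 0, 0, 0, 0, 0, 0]

```text
time_s: 42.65
eef_pos: [0.4187, 0.3202, -0.0169]
eef_rot: [0.538, -0.538, 0.459, -0.459]
wrist_force: [0.5, -1.0, -3.4]
opening: 0.478
```

Call:
step_arm:
  commands:
    - [0, 0, 0, 0, 0.05, 0, 0]
    - [0, 0, 0, 0, 0.04, 0, 0]
    - [0, 0, 0, 0, 0.02, 0, 0]
    - [0, 0, 0, 0, 0, 0, 0]

```text
time_s: 43.05
eef_pos: [0.4184, 0.32, -0.0206]
eef_rot: [-0.538, 0.538, -0.459, 0.459]
wrist_force: [-1.0, -0.3, -1.1]
opening: 0.485
```

Call:
step_arm:
  commands:
    - [0, 0, 0, 0, 0.03, 0, 0]
    - [0, 0, 0, 0, 0, 0, 0]

```text
time_s: 43.25
eef_pos: [0.4184, 0.32, -0.0206]
eef_rot: [-0.538, 0.538, -0.459, 0.459]
wrist_force: [-4.3, -2.4, 8.2]
opening: 0.476
```

Call:
step_arm:
  commands:
    - [0, 0, 0, 0, 0, 0, 0.6]
    - [0, 0, 0, 0, 0, 0, 0.75]
    - [0, 0, 0, 0, 0, 0, 0.9]
    - [0, 0, 0, 0, 0, 0, 0.9]
    - [0, 0, 0, 0, -0.3, 0, 0.9]
    - [0, 0, 0, 0, -0.7, 0, 1]
    - [0, 0, 0, 0, -1, 0, 1]
    - [0, 0, 0, 0, -1, 0, 1]
    - [0, 0, 0, 0, -1, 0, 1]
    - [0, 0, 0, 0, 0, 0, 1]

```text
time_s: 44.25
eef_pos: [0.4218, 0.3216, 0.1038]
eef_rot: [0.541, -0.535, 0.458, -0.46]
wrist_force: [0.7, -0.2, 0.3]
opening: 1.001
```

```bash
python3 - <<'E'
from h import *
look("wrist",["transformer"],"pics/w19.png")
plan(.474,-.1352,.1,-1.414)
E
```

```text
transformer p 0.75 n 2898 z95 0.0466 med [0.4206 0.3185 0.0451] | all [0.411  0.3151] [0.0609 0.0461] 0.164 | top 2484 [0.4159 0.318 ] [0.0503 0.0418] 0.158 [0.4171 0.3182 0.0449]
t 44.35 pos [0.4191 0.3203 0.0996] jaw -1.413 yaxis [ 0.002  0.001 -1.   ] q [0.43 0.18 1.81 0.   1.14 1.84] open 1.002 F [-1.3 -0.1 -0.6]
 turn units [-0.022  0.011 -0.006]  shift units AFTER turn [ 1.5284e+01 -1.2000e-02 -5.6200e-01]  shift now [15.283 -0.023 -0.58 ]
```

View pics/w19.png

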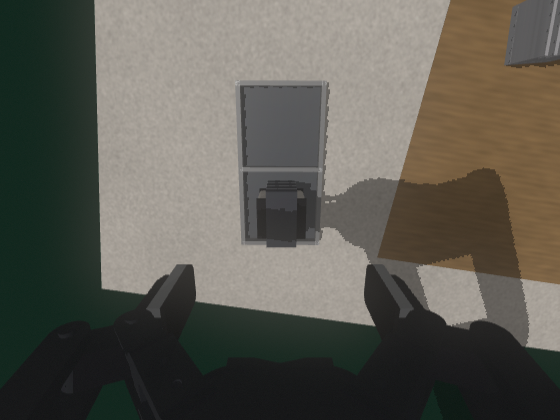

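The transformer sits flat in the near compartment at about (0.416,0.318). The last part is the small capacitor.

Call:
step_arm:
  commands:
    - [0, 0, 0, 1, 0, -0.038, 1]
    - [0, 0, 0, 1, 0, -0.038, 1]
    - [0, 0, 0, 1, 0, -0.038, 1]
    - [0, 0, 0, 1, 0, -0.038, 1]
    - [0, 0, 0, 1, 0, -0.038, 1]
    - [0, 0, 0, 1, 0, -0.038, 1]
    - [0, 0, 0, 1, 0, -0.038, 1]
    - [0, 0, 0, 1, 0, -0.038, 1]
    - [0, 0, 0, 1, 0, -0.038, 1]
    - [0, 0, 0, 1, 0, -0.038, 1]

```text
time_s: 45.35
eef_pos: [0.4531, 0.021, 0.0972]
eef_rot: [-0.537, 0.538, -0.46, 0.458]
wrist_force: [0.4, 0.3, 0.5]
opening: 1.001
```

Call:
step_arm:
  commands:
    - [0, 0, 0, 1, 0, -0.038, 1]
    - [0, 0, 0, 1, 0, -0.038, 1]
    - [0, 0, 0, 1, 0, -0.038, 1]
    - [0, 0, 0, 1, 0, -0.038, 1]
    - [0, 0, 0, 1, 0, -0.038, 1]
    - [0, 0, 0, 0.28, 0, 0, 1]
    - [0, 0, 0, 0, 0, 0, 1]

```text
time_s: 46.05
eef_pos: [0.4729, -0.1358, 0.0974]
eef_rot: [-0.537, 0.538, -0.46, 0.459]
wrist_force: [-0.4, 0.9, 0.7]
opening: 1.003
```

```bash
python3 - <<'E'
from h import *
look("wrist",["cap_small"],"pics/w20.png")
plan(.474,-.1352,-.027,-1.414)
E
```

```text
cap_small p 0.76 n 1091 z95 0.0436 med [ 0.4772 -0.1339  0.0421] | all [ 0.4652 -0.1333] [0.0432 0.0275] -0.142 | top 811 [ 0.4733 -0.1342] [0.0272 0.0263] -0.294 [ 0.4741 -0.1344  0.0422]
t 46.15 pos [ 0.4728 -0.1342  0.0976] jaw -1.413 yaxis [-0.002  0.002 -1.   ] q [-0.52  0.11  1.9   0.    1.13  0.89] open 1.005 F [-0.1  1.4 -0.5]
 turn units [ 0.015  0.01  -0.017]  shift units AFTER turn [0.039 4.153 0.034]  shift now [0.047 4.152 0.041]
```

View pics/w20.png

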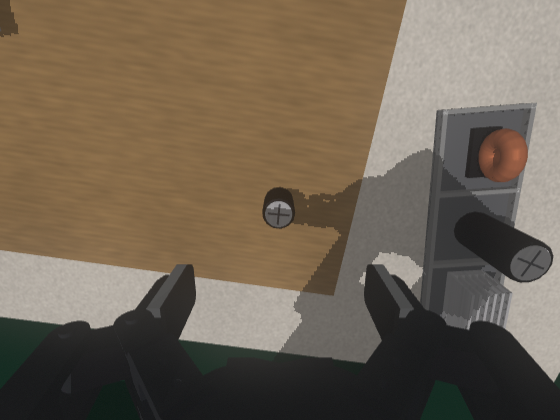

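The small cap is centred at (279,210) with room on both sides, and tray3's parts on the right stand undisturbed.

Call:
step_arm:
  commands:
    - [0, 0, 0, 0.02, 0.5, 0.02, 1]
    - [0, 0, 0, 0, 0.8, 0, 1]
    - [0, 0, 0, 0, 0.8, 0, 1]
    - [0, 0, 0, 0, 0.8, 0, 1]
    - [0, 0, 0, 0, 0.6, 0, 1]
    - [0, 0, 0, 0, 0.4, 0, 1]
    - [0, 0, 0, 0, 0.2, 0, 1]
    - [0, 0, 0, 0, 0.02, 0, 1]
    - [0, 0, 0, 0, 0, 0, 1]

```text
time_s: 47.05
eef_pos: [0.4749, -0.1358, -0.0245]
eef_rot: [0.538, -0.538, 0.459, -0.459]
wrist_force: [-0.2, 0.7, 0.7]
opening: 1.003
```

Call:
step_arm:
  commands:
    - [0, 0, 0, 0, 0, 0, 0.8]
    - [0, 0, 0, 0, 0, 0, 0.65]
    - [0, 0, 0, 0, 0, 0, 0.5]
    - [0, 0, 0, 0, 0, 0, 0.4]
    - [0, 0, 0, 0, 0, 0, 0.35]
    - [0, 0, 0, 0, 0, 0, 0.25]
    - [0, 0, 0, 0, 0, 0, 0.1]
    - [0, 0, 0, 0, 0, 0, 0]
    - [0, 0, 0, 0, 0, 0, 0]

```text
time_s: 47.95
eef_pos: [0.4746, -0.136, -0.0248]
eef_rot: [0.538, -0.538, 0.459, -0.459]
wrist_force: [0.3, 0.3, 5.0]
opening: 0.311
```

Call:
step_arm:
  commands:
    - [0, 0, 0, 0, -0.2, 0, 0]
    - [0, 0, 0, 0, -0.4, 0, 0]
    - [0, 0, 0, 0, -0.7, 0, 0]
    - [0, 0, 0, 0, -0.8, 0, 0]
    - [0, 0, 0, 0, -0.8, 0, 0]
    - [0, 0, 0, 0, -0.7, 0, 0]
    - [0, 0, 0, 0, -0.5, 0, 0]
    - [0, 0, 0, 0, 0, 0, 0]

```text
time_s: 48.75
eef_pos: [0.4761, -0.1368, 0.1009]
eef_rot: [0.538, -0.538, 0.457, -0.461]
wrist_force: [-0.2, -0.2, 0.0]
opening: 0.308
```

```bash
python3 - <<'E'
from h import *
look("wrist",["cap_small"],"pics/w21.png")
a=.156;x,y=np.array([.4547,.3257])+.037*np.array([np.cos(a),np.sin(a)]);print(x,y)
plan(x,y,.1,a-np.pi/2)
E
```

```text
cap_small p 0.64 n 4226 z95 0.1674 med [ 0.4814 -0.1364  0.1657] | all [ 0.4064 -0.152 ] [0.1659 0.0423] 0.1 | top 0 
cap_small p 0.16 n 4595 z95 0.045 med [ 0.4019 -0.3379  0.04  ] | all [ 0.4206 -0.3209] [0.2944 0.0722] 0.808 | top 2773 [ 0.3872 -0.3472] [0.0858 0.0378] 0.243 [ 0.3954 -0.3454  0.0425]
0.4912506962977133 0.3314486172382866
t 48.85 pos [ 0.4744 -0.1359  0.0982] jaw -1.413 yaxis [ 0.001 -0.    -1.   ] q [-0.52  0.11  1.9   0.    1.13  0.89] open 0.307 F [0.2 0.2 0.4]
 turn units [-0.006  0.018  0.005]  shift units AFTER turn [-15.301  -0.062   2.976]  shift now [-15.295  -0.068   3.005]
```

View pics/w21.png

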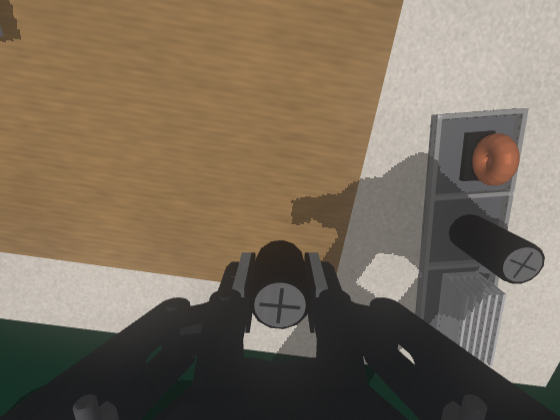

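The small cap is held upright (280,303), and I'll carry it to tray2's far compartment.

Call:
step_arm:
  commands:
    - [0, 0, 0, -0.5, 0, 0.1, 0]
    - [0, 0, 0, -0.9, 0, 0.18, 0]
    - [0, 0, 0, -1, 0, 0.2, 0]
    - [0, 0, 0, -1, 0, 0.2, 0]
    - [0, 0, 0, -1, 0, 0.2, 0]
    - [0, 0, 0, -1, 0, 0.2, 0]
    - [0, 0, 0, -1, 0, 0.2, 0]
    - [0, 0, 0, -1, 0, 0.2, 0]
    - [0, 0, 0, -1, 0, 0.2, 0]
    - [0, 0, 0, -1, 0, 0.2, 0]

```text
time_s: 49.85
eef_pos: [0.484, 0.1536, 0.0966]
eef_rot: [-0.537, 0.539, -0.46, 0.458]
wrist_force: [0.2, -0.5, 0.1]
opening: 0.31
```

Call:
step_arm:
  commands:
    - [0, 0, 0, -1, 0, 0.2, 0]
    - [0, 0, 0, -1, 0, 0.2, 0]
    - [0, 0, 0, -1, 0, 0.2, 0]
    - [0, 0, 0, -1, 0, 0.2, 0]
    - [0, 0, 0, -1, 0, 0.2, 0]
    - [0, 0, 0, -0.7, 0, 0.12, 0]
    - [0, 0, 0, -0.2, 0, 0, 0]
    - [0, 0, 0, 0, 0, 0, 0]

```text
time_s: 50.65
eef_pos: [0.4894, 0.3323, 0.0966]
eef_rot: [-0.538, 0.539, -0.459, 0.458]
wrist_force: [-0.0, -0.5, -1.3]
opening: 0.306
```

```bash
python3 - <<'E'
from h import *
p,d,c,W=look("wrist",["tray2"],"pics/w22.png")
plan(.4912,.3314,-.0206,.156-np.pi/2)
E
```

```text
tray2 p 0.78 n 7164 z95 0.0127 med [0.4895 0.3307 0.0045] | all [0.4822 0.3289] [0.0957 0.0782] 0.157 | top 1744 [0.4853 0.3295] [0.0892 0.0782] 0.154 [0.4902 0.3306 0.0115]
t 50.75 pos [0.4902 0.3309 0.0971] jaw -1.413 yaxis [-0.002 -0.001 -1.   ] q [ 0.39  0.32  1.64 -0.    1.18  1.81] open 0.308 F [-1.5  0.4 -0.4]
 turn units [0.016 0.019 0.007]  shift units AFTER turn [-0.011  3.922  0.037]  shift now [-0.014  3.922  0.043]
```

View pics/w22.png

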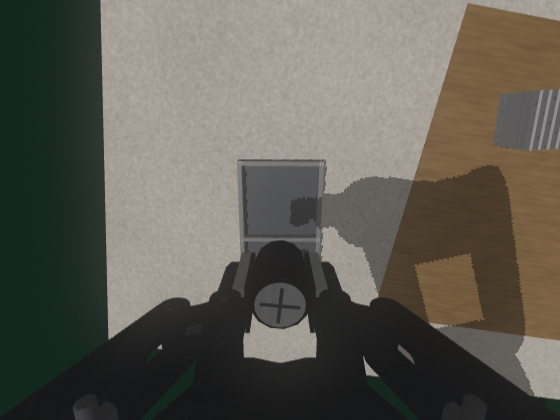

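The tray's far wall (row 160) agrees with the pose. Lowering.

Call:
step_arm:
  commands:
    - [0, 0, 0, 0, 0.4, 0.04, 0]
    - [0, 0, 0, 0, 0.7, 0, 0]
    - [0, 0, 0, 0, 0.7, 0, 0]
    - [0, 0, 0, 0, 0.7, 0, 0]
    - [0, 0, 0, 0, 0.6, 0, 0]
    - [0, 0, 0, 0, 0.4, 0, 0]
    - [0, 0, 0, 0, 0.25, 0, 0]
    - [0, 0, 0, 0, 0.05, 0, 0]
    - [0, 0, 0, 0, 0, 0, 0]

```text
time_s: 51.65
eef_pos: [0.4926, 0.3317, -0.0159]
eef_rot: [0.538, -0.538, 0.459, -0.459]
wrist_force: [-0.1, 0.2, -0.9]
opening: 0.309
```

Call:
step_arm:
  commands:
    - [0, 0, 0, 0, 0.05, 0, 0]
    - [0, 0, 0, 0, 0.03, 0, 0]
    - [0, 0, 0, 0, 0, 0, 0]

```text
time_s: 51.95
eef_pos: [0.4925, 0.332, -0.0181]
eef_rot: [0.538, -0.538, 0.459, -0.459]
wrist_force: [-0.6, 0.3, -0.3]
opening: 0.309
```

Call:
step_arm:
  commands:
    - [0, 0, 0, 0, 0.04, 0, 0]
    - [0, 0, 0, 0, 0.03, 0, 0]
    - [0, 0, 0, 0, 0.02, 0, 0]
    - [0, 0, 0, 0, 0, 0, 0]

```text
time_s: 52.35
eef_pos: [0.4923, 0.3318, -0.0207]
eef_rot: [-0.538, 0.538, -0.459, 0.459]
wrist_force: [-1.9, -0.8, 3.7]
opening: 0.309
```

Call:
step_arm:
  commands:
    - [0, 0, 0, 0, 0.03, 0, 0]
    - [0, 0, 0, 0, 0, 0, 0]

```text
time_s: 52.55
eef_pos: [0.4924, 0.3319, -0.0208]
eef_rot: [-0.538, 0.538, -0.459, 0.459]
wrist_force: [-5.3, -2.5, 12.6]
opening: 0.31
```

Call:
step_arm:
  commands:
    - [0, 0, 0, 0, 0, 0, 0.4]
    - [0, 0, 0, 0, 0, 0, 0.55]
    - [0, 0, 0, 0, 0, 0, 0.7]
    - [0, 0, 0, 0, 0, 0, 0.7]
    - [0, 0, 0, 0, -0.3, 0, 0.7]
    - [0, 0, 0, 0, -0.7, 0, 0.9]
    - [0, 0, 0, 0, -1, 0, 1]
    - [0, 0, 0, 0, -1, 0, 1]
    - [0, 0, 0, 0, -1, 0, 1]
    - [0, 0, 0, 0, -0.5, -0.5, 1]

```text
time_s: 53.55
eef_pos: [0.4804, 0.3302, 0.1171]
eef_rot: [0.54, -0.536, 0.458, -0.46]
wrist_force: [0.3, 0.4, 0.0]
opening: 1.003
```

Call:
step_arm:
  commands:
    - [0, 0, 0, 0, -0.5, -1, 1]
    - [0, 0, 0, 0, -0.3, -1, 1]
    - [0, 0, 0, 0, 0, 0, 1]
    - [0, 0, 0, 0, 0, 0, 1]

```text
time_s: 53.95
eef_pos: [0.4185, 0.3203, 0.1379]
eef_rot: [0.539, -0.537, 0.458, -0.459]
wrist_force: [0.3, 0.6, -0.3]
opening: 0.999
```

```bash
python3 - <<'E'
from h import *
p,d,c,W=look("wrist",["cap_small","transformer"],"pics/w23.png")
p,d,c,W=look("top",[n for n in H if n[:4]!="tray"],"pics/t23.png")
for n in("sink_short","solder_reel","screwdriver","cap_large","choke","sink_long"):
    for cam in ("scene",):
        pass
p,d,c,W=look("scene",["sink_short","solder_reel","screwdriver"],"pics/s23.png")
E
```

```text
cap_small p 0.72 n 759 z95 0.0472 med [0.4915 0.3305 0.0459] | all [0.491  0.3302] [0.0266 0.0255] -1.41 | top 757 [0.491  0.3302] [0.0266 0.0255] -1.41 [0.4914 0.3305 0.0458]
transformer p 0.57 n 2220 z95 0.0485 med [0.4221 0.3191 0.0471] | all [0.4135 0.318 ] [0.0591 0.0413] 0.17 | top 1992 [0.4175 0.3187] [0.0508 0.0411] 0.182 [0.4191 0.3188 0.0467]
transformer p 0.21 n 8470 z95 0.0122 med [0.4712 0.3307 0.0038] | all [0.4522 0.325 ] [0.1602 0.0833] 0.152 | top 77 [0.4503 0.3236] [0.1096 0.0417] 0.152 [0.4491 0.3136 0.0448]
sink_long p 0.56 n 547 z95 0.0481 med [ 0.3895 -0.3442  0.039 ] | all [ 0.3847 -0.3479] [0.0929 0.0379] 0.212 | top 301 [ 0.3889 -0.3472] [0.0835 0.0375] 0.212 [ 0.3892 -0.3469  0.0428]
cap_large p 0.56 n 247 z95 0.0792 med [ 0.4767 -0.3219  0.0737] | all [ 0.4738 -0.3387] [0.0592 0.0393] 1.261 | top 125 [ 0.4752 -0.3273] [0.036  0.0327] 1.516 [ 0.4758 -0.3268  0.0749]
cap_large p 0.34 n 1808 z95 0.014 med [ 0.4724 -0.3187  0.0048] | all [ 0.4602 -0.3296] [0.2607 0.0891] 0.236 | top 1 [ 0.4595 -0.3334  0.0771]
choke p 0.6 n 156 z95 0.0524 med [ 0.5489 -0.3063  
[... 1203 characters left out ...]
med [ 0.7926 -0.1676  0.0226] | all [ 0.7942 -0.1626] [0.1153 0.0298] -1.283 | top 237 [ 0.7917 -0.1633] [0.1152 0.0215] -1.307 [ 0.794  -0.1722  0.0242]
sink_short p 0.62 n 419 z95 0.0414 med [0.6032 0.1205 0.03  ] | all [0.5987 0.1331] [0.0451 0.0399] 0.196 | top 159 [0.5978 0.1337] [0.0433 0.0385] 0.201 [0.5988 0.1316 0.0398]
solder_reel p 0.72 n 914 z95 0.0501 med [0.76   0.0607 0.0306] | all [0.7358 0.1073] [0.1427 0.0666] -1.006 | top 398 [0.7544 0.0707] [0.0588 0.0573] -0.426 [0.7559 0.0689 0.0489]
screwdriver p 0.61 n 940 z95 0.0257 med [ 0.7965 -0.176   0.0208] | all [ 0.7755 -0.1274] [0.2003 0.0335] -1.277 | top 507 [ 0.7936 -0.1737] [0.1004 0.0212] -1.296 [ 0.7959 -0.1785  0.0235]
```

View pics/w23.png

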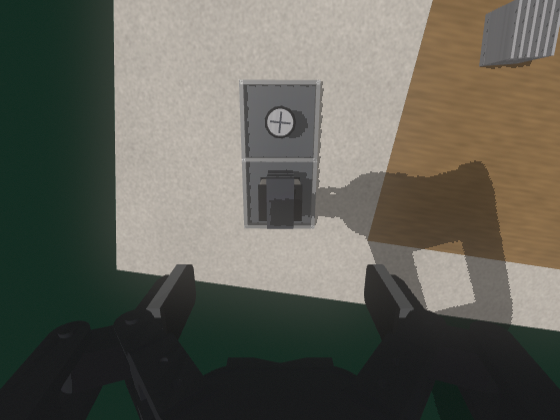

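View pics/s23.png

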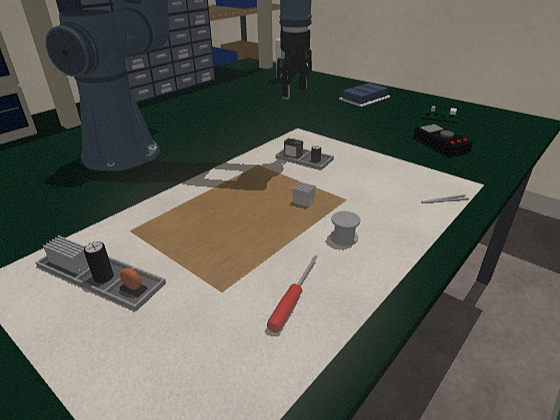

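All five parts stand upright in their own compartments: the small cap (280,122) and transformer (280,205) in tray2, and the other three in tray3 in the scene view. The bystanders are within about 2 mm of their start, and the arm is clear.

```bash
python3 -c "
from bench import ctrl
print(ctrl.hand_in())"
```

```text
the job is handed in; nothing more can be done
None
```

Both kits are made up and the job is handed in, at about 54 s of the 144 s allowed. No verdict is reported.

- **Amplifier kit (three-compartment tray):** The long heat sink is in the long compartment, the large capacitor in the middle one and the choke in the far one.
- **Power-supply kit (two-compartment tray):** The transformer is in the near compartment and the small capacitor in the far one.
- **Setting down:** Each part was lowered until light contact (about 6–13 N at the wrist) before release.

**Last checks:** Every part stands upright, within about 4 mm of its compartment's centre, with tops at the heights expected on the tray floor to about 2 mm. The short heat sink, reel and screwdriver measured within about 2 mm of their start in the top camera. The open gripper was clear of everything.

**What disagreed:**
- **Fingertip position:** The fingertips measured 36 mm behind the reported TCP, not at it. My first grasp of the long heat sink therefore closed on air just above it, without contact. I measured the offset in both the scene and wrist cameras and corrected every later height by it.
- **Final top view:** The network gave a false transformer match on the other tray. The hand also partly covered the real transformer there, so I relied on the wrist view for it.

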